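# Lean the nail sample boards on the rack to dry

## Robot

A 6-joint arm with a two-finger parallel gripper is mounted at the origin on the work surface. World frame = base frame: x ahead of the robot, y to its left, z up, the work surface at z = 0. Lengths are in mm, angles in rad, forces in N, time in s.
With the tool pointing down it reaches from about 250 to 725 mm from the base axis. Payload 4 kg.
Tool frame: the origin (TCP) lies between the finger pads; the fingertips stand 11 mm ahead of it and the grasp point (between the pads) lies 8 mm behind it; z points along the fingers, y is the direction in which the jaws open and shut (so a half turn about z gives the same grasp; the last joint's range is limited). The gripper opens to 85 mm and grips with 20 to 120 N. Pads are 22 mm wide; open, the fingers measure 114 mm over their backs; the gripper's body (76 mm by 85 mm) begins 54 mm behind the grasp point. The pads swing forward as they close: fully open they stand 13 mm farther back than shut.
Start: joints at [1.29, 0.241, 0.005, 1.335, 0, 1.571], TCP at [138.56, 480.417, 242.306] pointing down, gripper open.
Joint ranges: [-2.72, 2.72], [-1.05, 1.87], [-1.09, 1.28], [-1.99, 2.15], [-1.42, 1.44], [-3.14, 3.14]. Speed limits (rad/s): [2.79, 2.79, 3.14, 3.14, 3.14, 3.14].

## Interface

Orientations are given as a 3x3 rotation matrix whose columns are the frame's x, y, z axes.
In Python, from workcell import readout, eyes, workorder gives the robot as it stands. The module is installed in compiled form; this text tells all that it offers.
- The arm moves only by the tool apply_moves, never from a script. Its argument "increments" is a list of rows, each a list of 2 entries, a list of its own where there are three numbers: the shift along the world's x, y, z as a fraction of full scale, then the turn, a rotation vector about the world's x, y, z as a fraction of full scale. In form: [[[tx, ty, tz], [wx, wy, wz]], ...]. A call has 1 to 10 rows; each row shifts and turns the commanded pose from where the row before left it; what a row does not reach is not made up. Full scale, the value 1, is 0.25 m for a shift and pi rad for a turn. A row lasts 1/8 s, in which the tool goes at most 62.5 mm and 10.7 degrees, less where a joint would pass 70% of its speed; a pose out of reach is approached as far as the arm can. A call with a number of a shift or a turn outside -1 to 1 is refused whole. A call with a gripper value outside its range is refused whole. "fingers" is the finger opening in mm, from 0 to 85.4, set as the call begins (left out, the last holds). The fingers move at their own pace and stop on an object; "squeeze" is the grip in N (left out, the last holds). Time passes only in rows, so rows that do not move let the fingers close. It gives the time, the measured TCP pose, the force and the opening at its end, in the units of the state.
- readout.read_state(): the state, without advancing time (a new reading comes with each control period).
- eyes.camera(name): name is "scene" or "top" or "wrist"; returns (picture, depth): 400x640x3 uint8, red, green, blue; 400x640 float32, mm along the optical axis (not along the pixel's ray), 0 where there is no reading.
- eyes.camera_info(name): a dict with "fovy" (degrees; the focal length in pixels is half the picture's height over the tangent of half this angle, whatever the lens; pixels are square), "cx", "cy" (the principal point, pixels), "k1" (the pictures are not rectified: a ray, as slopes to the right and down, at radius r is drawn at 1 + k1 r^2 times it, then the intrinsics apply), "view" (4x4, takes a point from world to camera coordinates). Camera axes: x right, y up, looking along -z (the intrinsics and any distortion apply to the point x, -y, -z); pixel columns grow to the right and rows downward; lengths in mm; the calibration is good to about 2 mm. A picture is of the moment at which its call begins: read the wrist's pose just before it. camera_info takes no time and is no camera call; for the wrist camera it gives the pose at the moment of the call.
- workorder.sign_off(): hands the job in, once; it reports no verdict.
The state is a dict: "time_s": time; "q": joint angles; "qd": joint speeds; "joint_torque": joint torques, N m; "ee_pos": TCP position; "tool_rot": TCP orientation; "force": force on the tool from outside, world axes, zero at the start; "moment": the same for the moment, N m; "opening": finger opening in mm.
Only numpy, scipy, OpenCV 4.12 (cv2) and the standard library are available. Lean on these libraries where they do the work, as an engineer would, in place of code of your own. Each camera call takes 0.05 s, during which the arm holds its last target.

## Task

First clear the three polish bottles off the rack and back into the clear tray. Then take every sample board out of the stand and lean it on the rack, side by side, foot on the black rubber strip and back resting on the rail (about 20 degrees from upright), nail tips facing out; when all of them lean there, press the dryer's plunger fully down to its stop, keep it there for about half a second and let it up. Leave the phone, the orange stamper and the steel disc where they are.

Things in the scene. Friction and masses are not known exactly. Their poses are not given: they have to be found in the camera images.
- rack: Fixed plywood leaning rack. Origin: centre of its underside; +x to its front, away from the rail, y along the rail. Foot board 120 mm (x) by 360 (y), its top 10 mm up. Boards fit side by side at y = -112, -37, 37, 112 mm; friction on the foot board holds them. Starts turned up to 8 degrees either way.
- rail_mid (a point): Middle of the rack's rail, a level steel rod 10 mm in diameter along the rack's y: at rack x = -30, y = 0, z = 75 mm. Two posts carry it at y = +-170 mm, up to 85 mm high.
- strip_mid (a point): Middle of the black rubber strip, 18 mm wide, flush with the foot board, along the rack's y: at rack x = +2, y = 0, z = 10 mm. A board whose lower back edge stands at about rack x = 0 with its back on the rail leans 20 degrees from upright, its top towards rack -x.
- rack_front (a point): Point in front of the boards, at rack x = +55, y = 0, z = 60 mm: the side the boards' tips must face.
- stand: Fixed plywood block 120 mm (x) by 165 mm (y), 36 mm high, with four slots 30 mm deep (floor 6 mm up), centred at x = +-35, y = +-37.5 mm, each about 10.5 mm (x) by 60 mm (y). Origin at the centre of the underside. The boards stand in the slots, fronts to the stand's +x.
- tray: Fixed clear open tray 110 mm (x) by 150 mm (y), 28 mm high, walls 4 mm, floor about 4 mm. Origin at the centre of the underside.
- dryer: Fixed white air dryer, box 110 mm (x) by 130 mm (y), 75 mm high, with a round spring plunger on top in the middle. Origin at the centre of the underside.
- plunger (a joint): How far the dryer's plunger is pressed down, m: 0 up, 0.012 at its stop. Its spring takes about 3 N to start and 8 N at the stop, and lifts it again when let go.
- plunger_top (a point): Middle of the top of the plunger's round head (40 mm in diameter); 111 mm above the table when up.
- board0: White flat sample board, upright in a stand slot at the start: 8 mm thick (x), 56 wide (y), 125 tall (z), 65 g. Origin: centre of its lower end face; z up the board, +x out of its front, which carries two rows of pale nail tips (35 to 81 mm up, 4 proud); the top 40 mm are bare, to be gripped across the thickness. All boards are alike; 2 to 4 are present, absent ones read None.
- board1: White flat sample board, upright in a stand slot at the start: 8 mm thick (x), 56 wide (y), 125 tall (z), 65 g. Origin: centre of its lower end face; z up the board, +x out of its front, which carries two rows of pale nail tips (35 to 81 mm up, 4 proud); the top 40 mm are bare, to be gripped across the thickness. All boards are alike; 2 to 4 are present, absent ones read None.
- board2: White flat sample board, upright in a stand slot at the start: 8 mm thick (x), 56 wide (y), 125 tall (z), 65 g. Origin: centre of its lower end face; z up the board, +x out of its front, which carries two rows of pale nail tips (35 to 81 mm up, 4 proud); the top 40 mm are bare, to be gripped across the thickness. All boards are alike; 2 to 4 are present, absent ones read None.
- board3: White flat sample board, upright in a stand slot at the start: 8 mm thick (x), 56 wide (y), 125 tall (z), 65 g. Origin: centre of its lower end face; z up the board, +x out of its front, which carries two rows of pale nail tips (35 to 81 mm up, 4 proud); the top 40 mm are bare, to be gripped across the thickness. All boards are alike; 2 to 4 are present, absent ones read None.
- bottle0: Nail-polish bottle, about 60 g: square glass body 30 x 30 x 34 mm with an upright black round cap 15 mm in diameter from 36 to 70 mm above the underside. Origin at the centre of the underside, z up through the cap. Starts standing on the rack's foot board.
- bottle1: Nail-polish bottle, about 60 g: square glass body 30 x 30 x 34 mm with an upright black round cap 15 mm in diameter from 36 to 70 mm above the underside. Origin at the centre of the underside, z up through the cap. Starts standing on the rack's foot board.
- bottle2: Nail-polish bottle, about 60 g: square glass body 30 x 30 x 34 mm with an upright black round cap 15 mm in diameter from 36 to 70 mm above the underside. Origin at the centre of the underside, z up through the cap. Starts standing on the rack's foot board.
- phone: Bystander: dark phone 150 x 75 x 9 mm lying flat at the side, origin at the centre of the underside.
- stamper: Bystander: orange round stamper, 38 mm in diameter, 45 mm tall, origin at the centre of the underside.
- disc: Bystander: plain steel disc 56 mm in diameter, 4 mm thick, lying flat, origin at the centre of the underside.

How it is judged:
By the outcome, as a careful person would: the job done as asked, in the order asked, and still so for the second after the job is handed in, with the robot touching nothing.
Of board0, board1, board2, board3 only 2 to 4 are there at a start; the rules pass over those that are not, and their reading is None.
At some moment in a run one of bottle0, bottle1, bottle2 may be knocked a few centimetres aside while the robot is not near it.
It also fails if it takes over 210 s, if anything falls off the work surface, if the arm or the gripper's body presses on something with over 40 N, if the wrist force passes 120 N, or if a joint passes its speed limit or range.

## Working session

There is one attempt and no reset: what is moved stays moved. The work goes in short steps, Python scripts to look and compute and a tool call to move; the robot and the scene stay as the last step left them, time stands still between calls to the robot, and variables do not carry over. Pictures are saved under pics/ and viewed, and the job is handed in when it is done.

Besides the shell and the picture viewer there is one more tool, called after "Request:" by a JSON object that holds its "fn" and its "kwargs", one argument or row to a line. apply_moves: Moves the arm, as the interface text tells. Shift numbers are shares of 0.25 m and turn numbers shares of pi rad, none past 1 either way. Its arguments: {"type":"object","properties":{"increments":{"type":"array","items":{"type":"array"}},"fingers":{"type":"number"},"squeeze":{"type":"number"}},"required":["increments"]}

```bash
mkdir -p pics; cat > h.py <<'E'
import numpy as np, cv2
from workcell import readout, eyes, workorder
def cam(name,fn=None):
    info=eyes.camera_info(name); p,d=eyes.camera(name)
    if fn: cv2.imwrite('pics/'+fn,p[:,:,::-1])
    return p,d,info
def K(info):
    f=200/np.tan(np.radians(info['fovy'])/2); return f
def px2w(info,u,v,depth=None,z=None):
    f=K(info); xd=(u-info['cx'])/f; yd=(v-info['cy'])/f
    x,y=xd,yd
    for _ in range(20):
        r2=x*x+y*y; s=1+info['k1']*r2; x,y=xd/s,yd/s
    V=np.array(info['view']); R=V[:3,:3]; t=V[:3,3]; c=-R.T@t
    ray=R.T@np.array([x,-y,-1.0])
    if depth is not None: return c+ray*depth
    return c+ray*(z-c[2])/ray[2]
def w2px(info,P):
    V=np.array(info['view']); q=V[:3,:3]@np.array(P)+V[:3,3]
    x,y=q[0]/-q[2],-q[1]/-q[2]; s=1+info['k1']*(x*x+y*y); f=K(info)
    return info['cx']+f*x*s, info['cy']+f*y*s
def cloud(info,d):
    f=K(info); v,u=np.mgrid[0:400,0:640]
    xd=(u-info['cx'])/f; yd=(v-info['cy'])/f; x,y=xd.copy(),yd.copy()
    for _ in range(20):
        s=1+info['k1']*(x*x+y*y); x,y=xd/s,yd/s
    V=np.array(info['view']); R=V[:3,:3]; c=-R.T@V[:3,3]
    ray=np.stack([x,-y,-np.ones_like(x)],-1)@R
    P=c+ray*d[...,None]; P[d==0]=np.nan
    return P
def save(fn,img): cv2.imwrite('pics/'+fn,img[:,:,::-1])
def st():
    s=readout.read_state(); print('t',round(s['time_s'],3),'tcp',np.round(s['ee_pos'],1),'F',np.round(s['force'],1),'open',round(s['opening'],1)); return s
E
python3 - <<'E'
from h import *
s=st();print(s['tool_rot'])
for n in('top','scene','wrist'):
    p,d,i=cam(n,n+'0.png'); np.savez(n+'0.npz',p=p,d=d); print(n,i)
E
```

```text
t 0.0 tcp [138.4 479.8 241.4] F [-0.2 -0.2 -0.4] open 85.1
[[-9.60831616e-01  2.77132196e-01 -5.93137581e-04]
 [ 2.77132831e-01  9.60829531e-01 -2.00162736e-03]
 [ 1.51887170e-05 -2.08760475e-03 -9.99997821e-01]]
top {'fovy': 50.87012877159623, 'cx': 318.7675742662325, 'cy': 199.00624090364187, 'k1': -0.04592000520733177, 'view': array([[-2.09296078e-02, -9.99773898e-01,  3.75557103e-03,
        -2.09119052e+01],
       [ 9.95365608e-01, -2.04843857e-02,  9.39558183e-02,
        -5.30515953e+02],
       [-9.38576441e-02,  5.70462467e-03,  9.95569284e-01,
        -1.16454814e+03],
       [ 0.00000000e+00,  0.00000000e+00,  0.00000000e+00,
         1.00000000e+00]])}
scene {'fovy': 54.97305526403406, 'cx': 312.61078592803574, 'cy': 202.48549879123684, 'k1': 0.026181927155054407, 'view': array([[ 3.52681611e-01,  9.35647285e-01, -1.34104582e-02,
        -1.69996161e+02],
       [-7.08483270e-01,  2.76361951e-01,  6.49365481e-01,
         3.21899118e+02],
       [ 6.11283190e-01, -2.19518179e-01,  7.60358226e-01,
        -1.38237276e+03],
       [ 0.00000000e+00,  0.00000000e+00,  0.00000000e+00,
         1.00000000e+00]])}
wrist {'fovy': 60.44738301523601, 'cx': 320.4055953252051, 'cy': 203.60892915915576, 'k1': -0.037548775158301545, 'view': array([[ 2.76552154e-01,  9.60997483e-01, -1.65665670e-03,
        -4.99943669e+02],
       [-9.24690684e-01,  2.65633753e-01, -2.72737690e-01,
         3.58851469e+01],
       [-2.61660170e-01,  7.69580909e-02,  9.62087006e-01,
        -3.78692846e+02],
       [ 0.00000000e+00,  0.00000000e+00,  0.00000000e+00,
         1.00000000e+00]])}
```

View pics/top0.png

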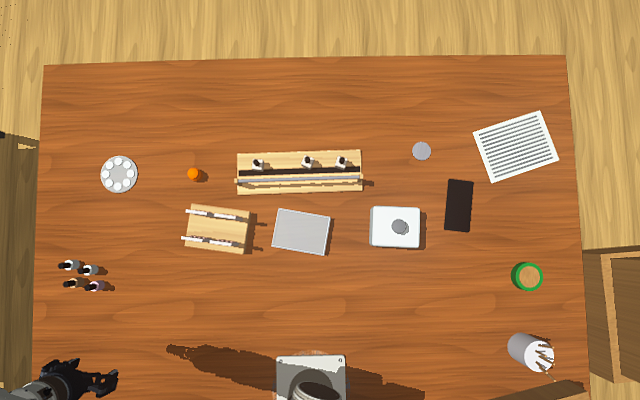

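View pics/scene0.png

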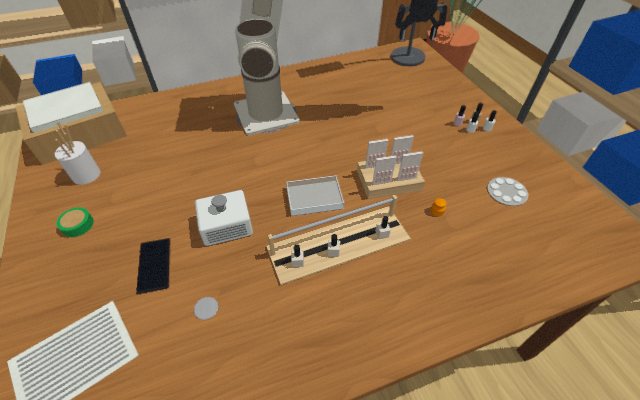

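View pics/wrist0.png

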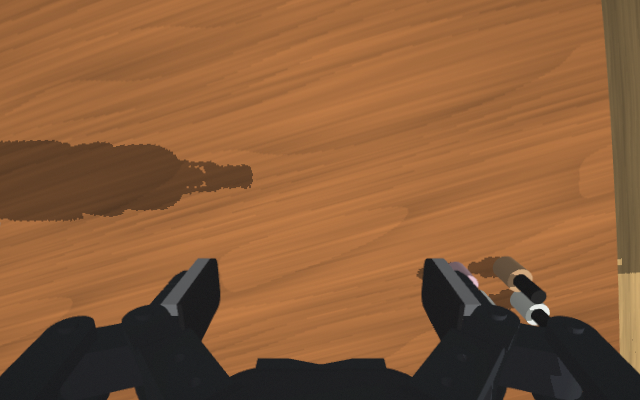

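```bash
python3 - <<'E'
from h import *
z=np.load('top0.npz'); p,d=z['p'],z['d']; i=eyes.camera_info('top'); P=cloud(i,d)
save('topcrop.png',cv2.resize(p[130:270,170:440],None,fx=2.9,fy=2.9,interpolation=cv2.INTER_CUBIC))
m=np.isfinite(P[...,2]); 
def show(mask,name):
    q=P[mask]; print(name,len(q),np.round(np.median(q,0),1),np.round(q.min(0),1),np.round(q.max(0),1))
    r=cv2.minAreaRect(q[:,:2].astype(np.float32)); print('   rect',np.round(r[0],1),np.round(r[1],1),round(r[2],1))
X,Y,Z=P[...,0],P[...,1],P[...,2]
v,u=np.mgrid[0:400,0:640]
print(w2px(i,[400,0,0]))
box=lambda a,b,c,e:(u>a)&(u<b)&(v>c)&(v<e)
show(box(225,370,140,200)&(Z>5)&(Z<20),'foot')
show(box(225,375,140,200)&(Z>66)&(Z<95),'rail')
show(box(175,262,200,260)&(Z>28)&(Z<45),'stand')
show(box(175,262,195,260)&(Z>110),'boards')
show(box(265,335,200,262)&(Z>15)&(Z<40),'tray')
show(box(360,430,195,255)&(Z>65)&(Z<85),'dryer')
show(box(360,430,195,255)&(Z>98),'plunger')
show(box(180,210,155,190)&(Z>30),'stamper')
E
```

```text
(np.float64(308.52905203934995), np.float64(245.28686732883642))
foot 4171 [611.4  29.1   9.7] [ 531.3 -166.7    5. ] [706.7 235.1  19.8]
   rect [618.1  34.2] [403.4 169.9] 88.7
rail 567 [581.2  10.   78.7] [ 571.5 -150.    66. ] [640.6 197.   88.8]
   rect [607.1  23.8] [ 66.1 347. ] 0.9
stand 2051 [454.5 252.5  36.1] [382.9 166.5  28.3] [525.  343.5  43.8]
   rect [454.1 255.3] [164.9 120.6] 81.0
boards 305 [431.9 258.  130.6] [406.5 185.4 110.9] [501.3 324.8 137.6]
   rect [454.1 255.2] [130.6  78.4] 81.1
tray 289 [442.3  26.3  26.9] [375.3 -59.6  15.2] [506.8 104.6  33.4]
   rect [440.2  22. ] [150.1 107.3] 78.8
dryer 1742 [ 446.7 -234.4   74.1] [ 390.  -303.9   65.1] [ 503.6 -170.8   81.4]
   rect [ 448.2 -238.8] [130.5 110.4] 86.4
plunger 168 [ 449.1 -238.   109.1] [ 430.9 -256.4  103.9] [ 467.8 -219.7  114.6]
   rect [ 449.5 -238.1] [36.7 36.8] 88.7
stamper 91 [608.6 321.8  41. ] [594.6 308.7  30.5] [624.3 337.8  47.5]
   rect [608.3 321.3] [31.  27.7] 62.6
```

View pics/topcrop.png

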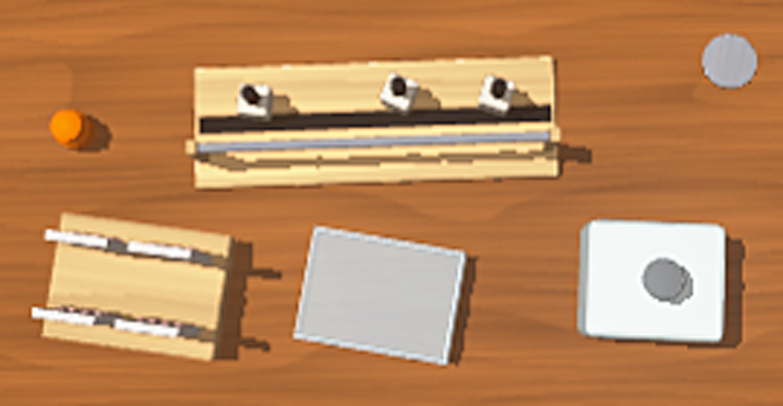

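Request:
{"fn": "apply_moves", "kwargs": {
  "increments": [
    [[0.144,-0.132,0.036],[0,0,-0.0411]],
    [[0.144,-0.132,0.036],[0,0,-0.0411]],
    [[0.144,-0.132,0.036],[0,0,-0.0411]],
    [[0.144,-0.132,0.036],[0,0,-0.0411]],
    [[0.144,-0.132,0.036],[0,0,-0.0411]],
    [[0.144,-0.132,0.036],[0,0,-0.0411]],
    [[0.144,-0.132,0.036],[0,0,-0.0411]],
    [[0.144,-0.132,0.036],[0,0,-0.0411]],
    [[0.144,-0.132,0.036],[0,0,-0.0411]],
    [[0.144,-0.132,0.036],[0,0,-0.0411]]
  ],
  "fingers": 40
}}

```text
time_s: 1.4
ee_pos: [499.5, 149.1, 332.3]
tool_rot: [[0.006, 1.0, -0.0], [1.0, -0.006, 0.0], [0.0, -0.0, -1.0]]
force: [1.0, -0.5, -0.1]
opening: 39.8
```

```bash
python3 - <<'E'
from h import *
s=st();print(np.round(s['tool_rot'],3))
p,d,i=cam('wrist','w1.png'); np.savez('w1.npz',p=p,d=d,view=i['view'])
E
```

```text
t 1.4 tcp [499.5 149.1 332.3] F [ 1.  -0.5 -0.1] open 39.8
[[ 0.006  1.    -0.   ]
 [ 1.    -0.006  0.   ]
 [ 0.    -0.    -1.   ]]
```

View pics/w1.png

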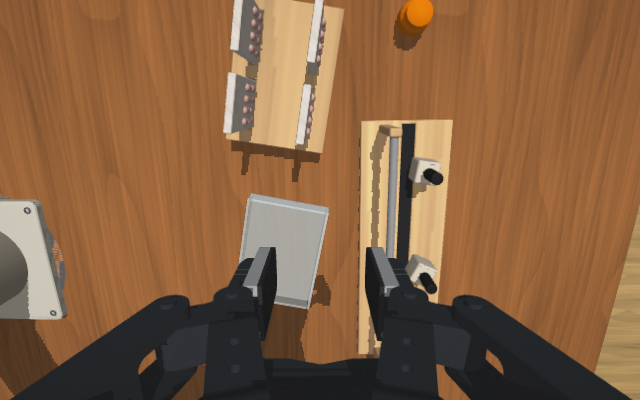

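Request:
{"fn": "apply_moves", "kwargs": {
  "increments": [
    [[0,-0.2,0],[0,0,0]],
    [[0,-0.2,0],[0,0,0]],
    [[0,-0.2,0],[0,0,0]],
    [[0,-0.1,0],[0,0,0]],
    [[0,0,0],[0,0,0]],
    [[0,0,0],[0,0,0]]
  ]
}}

```text
time_s: 2.2
ee_pos: [498.4, -24.1, 332.1]
tool_rot: [[0.001, 1.0, -0.001], [1.0, -0.001, 0.0], [0.0, -0.001, -1.0]]
force: [-0.6, -0.3, 1.2]
opening: 39.7
```

```bash
python3 - <<'E'
from h import *
s=st()
p,d,i=cam('wrist','w2.png'); np.savez('w2.npz',p=p,d=d,view=i['view'])
def load(n):
    z=np.load(n+'.npz'); i=eyes.camera_info('wrist'); i['view']=z['view']; return cloud(i,z['d']),z['p']
def show(q,name):
    r=cv2.minAreaRect(q[:,:2].astype(np.float32)); 
    print(name,len(q),'zmed',round(float(np.median(q[:,2])),1),'rect',np.round(r[0],1),np.round(r[1],1),round(r[2],1))
B={'foot':(520,720,-190,250,7,13),'stand':(370,540,150,350,33,39),'tray':(360,520,-80,130,24,31),'dryer':(380,520,-320,-150,72,78),'plunger':(380,520,-320,-150,107,115)}
for n in('w1','w2'):
    P,_=load(n)
    P=P[:330].reshape(-1,3); P=P[np.isfinite(P).all(1)]
    for k,b in B.items():
        q=P[(P[:,0]>b[0])&(P[:,0]<b[1])&(P[:,1]>b[2])&(P[:,1]<b[3])&(P[:,2]>b[4])&(P[:,2]<b[5])]
        if len(q)>20: show(q,n+k)
    # rail fit
    q=P[(P[:,0]>550)&(P[:,0]<620)&(P[:,1]>-130)&(P[:,1]<180)&(P[:,2]>72)&(P[:,2]<83)]
    if len(q)>50:
        c=np.polyfit(q[:,1],q[:,0],1); r=q[:,0]-np.polyval(c,q[:,1]); q=q[abs(r)<10]; c=np.polyfit(q[:,1],q[:,0],1); print('rail',len(q),c,np.degrees(np.arctan(c[0])),np.percentile(q[:,2],[5,50,95]),q[:,1].min(),q[:,1].max())
    # boards
    q=P[(P[:,0]>370)&(P[:,0]<540)&(P[:,1]>150)&(P[:,1]<350)&(P[:,2]>127)&(P[:,2]<136)]
    if len(q)>20:
        _,lab,_,_=cv2.kmeans(q[:,:2].astype(np.float32),4,None,(3,50,.01),10,2)
        for k in range(4): show(q[lab[:,0]==k],'board%d'%k)
    q=P[(P[:,0]>580)&(P[:,0]<720)&(P[:,1]>-190)&(P[:,1]<240)&(P[:,2]>77)&(P[:,2]<82)]
    print('caps',len(q)); 
    if len(q): print(np.round(q[::40],0).tolist())
E
```

```text
t 2.2 tcp [498.4 -24.1 332.1] F [-0.6 -0.3  1.2] open 39.7
w1foot 10699 zmed 10.2 rect [613.9  45.8] [120.  314.5] 1.0
w1stand 10228 zmed 36.2 rect [455.2 254.4] [164.8 120. ] 80.9
w1tray 909 zmed 27.7 rect [442.1  20.4] [150.7 110.4] 78.9
rail 995 [-1.42049904e-02  5.84118053e+02] -0.8138312629865109 [76.1849396  79.35462357 80.96078882] 41.533665414562364 179.80022134298818Traceback (most recent call last):
  File "<stdin>", line 23, in <module>
ValueError: not enough values to unpack (expected 4, got 3)
```

View pics/w2.png

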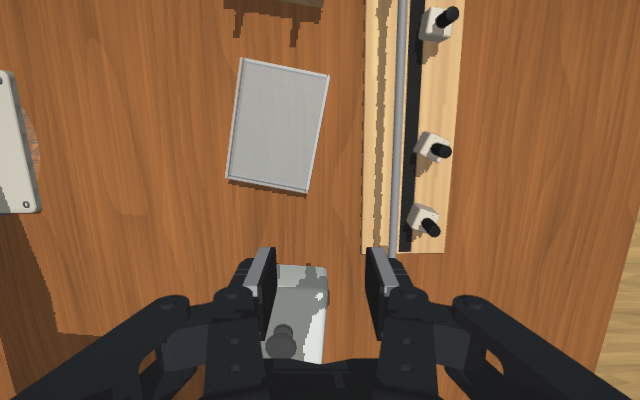

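```bash
cat > ana.py <<'E'
from h import *
def load(n):
    z=np.load(n+'.npz'); i=eyes.camera_info('wrist'); i['view']=z['view']; return cloud(i,z['d']),z['p']
def show(q,name):
    r=cv2.minAreaRect(q[:,:2].astype(np.float32)); 
    print(name,len(q),'zmed',round(float(np.median(q[:,2])),1),'rect',np.round(r[0],1),np.round(r[1],1),round(r[2],1))
B={'foot':(520,720,-190,250,7,13),'stand':(370,540,150,350,33,39),'tray':(360,520,-80,130,24,31),'dryer':(380,520,-320,-150,72,78),'plunger':(380,520,-320,-150,107,115)}
for n in('w1','w2'):
    P,_=load(n)
    P=P[:330].reshape(-1,3); P=P[np.isfinite(P).all(1)]
    for k,b in B.items():
        q=P[(P[:,0]>b[0])&(P[:,0]<b[1])&(P[:,1]>b[2])&(P[:,1]<b[3])&(P[:,2]>b[4])&(P[:,2]<b[5])]
        if len(q)>20: show(q,n+k)
    q=P[(P[:,0]>550)&(P[:,0]<620)&(P[:,1]>-130)&(P[:,1]<180)&(P[:,2]>72)&(P[:,2]<83)]
    if len(q)>50:
        c=np.polyfit(q[:,1],q[:,0],1); r=q[:,0]-np.polyval(c,q[:,1]); q=q[abs(r)<10]; c=np.polyfit(q[:,1],q[:,0],1); print('rail',len(q),c,np.degrees(np.arctan(c[0])),np.percentile(q[:,2],[5,50,95]),q[:,1].min(),q[:,1].max())
    q=P[(P[:,0]>370)&(P[:,0]<540)&(P[:,1]>150)&(P[:,1]<350)&(P[:,2]>127)&(P[:,2]<136)]
    if len(q)>100:
        _,lab,_=cv2.kmeans(q[:,:2].astype(np.float32),4,None,(3,50,.01),10,2)
        for k in range(4): show(q[lab[:,0]==k],'board%d'%k)
    q=P[(P[:,0]>595)&(P[:,0]<720)&(P[:,1]>-190)&(P[:,1]<240)&(P[:,2]>77)&(P[:,2]<83)]
    if len(q)>20:
        _,lab,_=cv2.kmeans(q[:,:2].astype(np.float32),3,None,(3,50,.01),10,2)
        for k in range(3): show(q[lab[:,0]==k],'cap%d'%k)
E
python3 ana.py; python3 - <<'E'
from h import *
E
```

```text
w1foot 10699 zmed 10.2 rect [613.9  45.8] [120.  314.5] 1.0
w1stand 10228 zmed 36.2 rect [455.2 254.4] [164.8 120. ] 80.9
w1tray 909 zmed 27.7 rect [442.1  20.4] [150.7 110.4] 78.9
rail 995 [-1.42049904e-02  5.84118053e+02] -0.8138312629865109 [76.1849396  79.35462357 80.96078882] 41.533665414562364 179.80022134298818
board0 509 zmed 130.9 rect [425.3 290.2] [43.2  8.6] 81.4
board1 512 zmed 131.0 rect [483.6 211.8] [55.2  8.1] 80.9
board2 578 zmed 131.1 rect [495.1 284.1] [52.5  8.2] 80.9
board3 537 zmed 131.0 rect [414.6 223.1] [55.8  8.5] 79.9
cap0 66 zmed 80.0 rect [628.7 138.7] [ 6.7 13.9] 15.1
cap1 110 zmed 80.1 rect [638.   -2.4] [13.7 14.8] 0.5
cap2 68 zmed 79.9 rect [635.7 140.4] [ 6.7 14.3] 13.3
w2foot 17939 zmed 10.2 rect [614.7   6.6] [121.1 328.9] 1.0
w2tray 1443 zmed 27.8 rect [441.7  20.3] [150.5 110.7] 78.8
w2dryer 2058 zmed 75.1 rect [ 467.2 -208.1] [62.6 74.6] 86.2
rail 2351 [-1.60075455e-02  5.83923872e+02] -0.9170864693412819 [76.13658524 79.26019916 80.97660022] -129.982134027389 151.69078167635618
cap0 141 zmed 80.0 rect [637.9  -1.7] [13.9 14. ] 88.2
cap1 172 zmed 80.2 rect [632.8 139. ] [12.8 13.7] 4.4
cap2 123 zmed 80.0 rect [634.5 -96.6] [13.3 14.4] 89.9
```

Request:
{"fn": "apply_moves", "kwargs": {
  "increments": [
    [[0.14,0.0226,-0.18],[0,0,0]],
    [[0.14,0.0226,-0.18],[0,0,0]],
    [[0.14,0.0226,-0.18],[0,0,0]],
    [[0.138,0.0226,-0.18],[0,0,0]],
    [[0,0,-0.12],[0,0,0]],
    [[0,0,-0.12],[0,0,0]],
    [[0,0,-0.13],[0,0,0]],
    [[0,0,0],[0,0,0]]
  ],
  "fingers": 40
}}

```text
time_s: 3.25
ee_pos: [635.7, -0.4, 56.7]
tool_rot: [[-0.001, 1.0, -0.007], [1.0, 0.001, 0.0], [0.0, -0.007, -1.0]]
force: [-1.3, 0.4, -0.2]
opening: 39.7
```

Request:
{"fn": "apply_moves", "kwargs": {
  "increments": [
    [[0,0,0],[0,0,0]],
    [[0,0,0],[0,0,0]],
    [[0,0,0],[0,0,0]],
    [[0,0,0],[0,0,0]],
    [[0,0,0],[0,0,0]]
  ],
  "fingers": 5,
  "squeeze": 30
}}

```text
time_s: 3.88
ee_pos: [639.0, -1.8, 61.3]
tool_rot: [[0.001, 1.0, 0.003], [1.0, -0.001, 0.0], [0.0, 0.003, -1.0]]
force: [-0.2, 1.5, 5.4]
opening: 14.2
```

```bash
python3 - <<'E'
from h import *
s=st()
p,d,i=cam('wrist','w3.png')
E
```

```text
t 3.875 tcp [639.   -1.8  61.3] F [-0.2  1.5  5.4] open 14.2
```

View pics/w3.png

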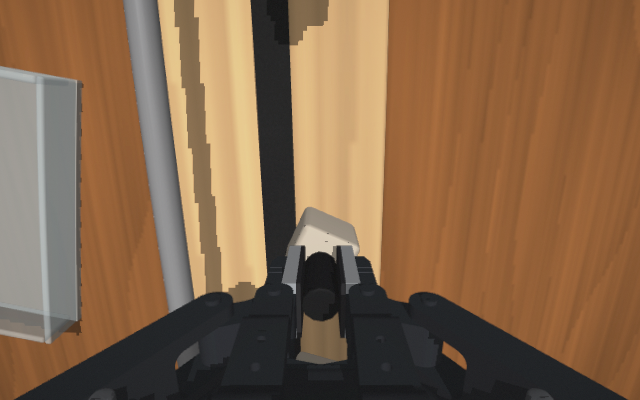

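Request:
{"fn": "apply_moves", "kwargs": {
  "increments": [
    [[0,0,0.18],[0,0,0]],
    [[0,0,0.18],[0,0,0]],
    [[-0.157,0.018,0],[0,0,0]],
    [[-0.157,0.018,0],[0,0,0]],
    [[-0.157,0.018,0],[0,0,0]],
    [[-0.157,0.018,0],[0,0,0]],
    [[-0.157,0.018,0],[0,0,0]],
    [[0,0,-0.15],[0,0,0]],
    [[0,0,-0.15],[0,0,0]],
    [[0,0,-0.06],[0,0,0]]
  ]
}}

```text
time_s: 5.18
ee_pos: [439.7, 20.3, 57.8]
tool_rot: [[0.001, 1.0, -0.004], [1.0, -0.001, -0.0], [-0.001, -0.004, -1.0]]
force: [1.0, -0.3, 0.0]
opening: 14.1
```

Request:
{"fn": "apply_moves", "kwargs": {
  "increments": [
    [[0,0,-0.02],[0,0,0]],
    [[0,0,0],[0,0,0]]
  ]
}}

```text
time_s: 5.42
ee_pos: [441.3, 20.4, 55.4]
tool_rot: [[0.001, 1.0, -0.001], [1.0, -0.001, -0.0], [-0.0, -0.001, -1.0]]
force: [0.7, -0.1, -0.5]
opening: 14.2
```

```bash
python3 - <<'E'
from h import *
s=st()
p,d,i=cam('wrist','w4.png')
E
```

```text
t 5.425 tcp [441.3  20.4  55.4] F [ 0.7 -0.1 -0.5] open 14.2
```

View pics/w4.png

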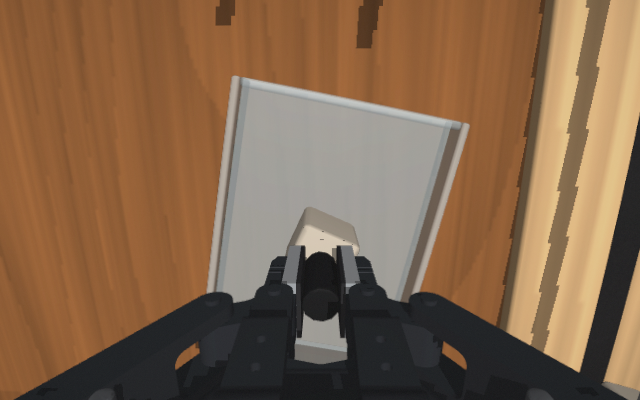

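Request:
{"fn": "apply_moves", "kwargs": {
  "increments": [
    [[0,0,0],[0,0,0]],
    [[0,0,0],[0,0,0]],
    [[0,0,0],[0,0,0]],
    [[0,0,0.1],[0,0,0]],
    [[0,0,0.14],[0,0,0]],
    [[0,0,0.16],[0,0,0]],
    [[0.1,0.1,0],[0,0,0]],
    [[0.1,0.1,0],[0,0,0]],
    [[0,0,0],[0,0,0]]
  ],
  "fingers": 40
}}

```text
time_s: 6.6
ee_pos: [493.4, 71.9, 154.8]
tool_rot: [[-0.001, 1.0, 0.001], [1.0, 0.001, 0.0], [0.0, 0.001, -1.0]]
force: [-0.9, 0.7, -0.4]
opening: 40.1
```

```bash
cat > caps.py <<'E'
from h import *
import sys
st()
p,d,i=cam('top',sys.argv[1]); P=cloud(i,d).reshape(-1,3); C=p.reshape(-1,3)
for nm,a in (('rack',(600,720,-190,260,70,86)),('tray',(370,520,-70,120,60,80))):
    m=(P[:,0]>a[0])&(P[:,0]<a[1])&(P[:,1]>a[2])&(P[:,1]<a[3])&(P[:,2]>a[4])&(P[:,2]<a[5])&(C.max(1)<110)
    im=m.reshape(400,640).astype(np.uint8); n,l,s_,c=cv2.connectedComponentsWithStats(im)
    for k in range(1,n):
        if s_[k,4]>5: q=P[l.reshape(-1)==k]; print(nm,s_[k,4],np.round(q.mean(0),1))
E
python3 caps.py top1.png
```

```text
t 6.6 tcp [493.4  71.9 154.8] F [-0.9  0.7 -0.4] open 40.1
rack 25 [631.2 -96.1  77.9]
rack 19 [629.9 139.   78.7]
tray 17 [440.2  19.2  72. ]
```

View pics/top1.png

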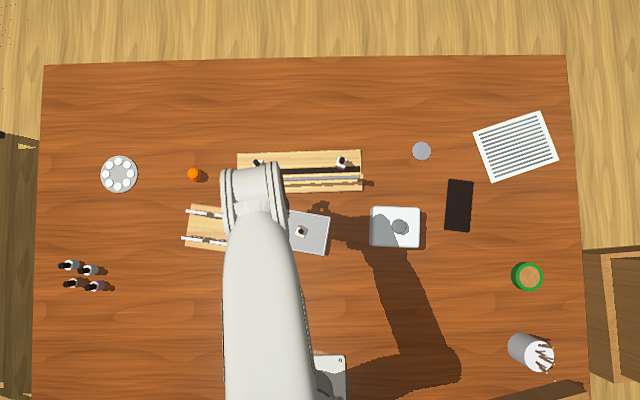

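Request:
{"fn": "apply_moves", "kwargs": {
  "increments": [
    [[0.141,0.0685,0],[0,0,0]],
    [[0.141,0.0685,0],[0,0,0]],
    [[0.141,0.0685,0],[0,0,0]],
    [[0.141,0.0685,0],[0,0,0]],
    [[0,0,0],[0,0,0]],
    [[0,0,-0.12],[0,0,0]],
    [[0,0,-0.14],[0,0,0]],
    [[0,0,-0.12],[0,0,0]],
    [[0,0,0],[0,0,0]]
  ]
}}

```text
time_s: 7.78
ee_pos: [628.8, 137.3, 56.9]
tool_rot: [[0.002, 1.0, -0.008], [1.0, -0.002, -0.002], [-0.002, -0.008, -1.0]]
force: [-0.9, 0.7, -0.1]
opening: 40.2
```

Request:
{"fn": "apply_moves", "kwargs": {
  "increments": [
    [[0,0,0],[0,0,0]],
    [[0,0,0],[0,0,0]],
    [[0,0,0],[0,0,0]],
    [[0,0,0],[0,0,0]],
    [[0,0,0],[0,0,0]],
    [[0,0,0.18],[0,0,0]],
    [[0,0,0.18],[0,0,0]]
  ],
  "fingers": 5
}}

```text
time_s: 8.65
ee_pos: [632.2, 139.0, 150.1]
tool_rot: [[0.001, 1.0, -0.002], [1.0, -0.001, -0.0], [-0.0, -0.002, -1.0]]
force: [0.7, 1.2, -1.0]
opening: 13.9
```

```bash
python3 - <<'E'
from h import *
s=st()
p,d,i=cam('wrist','w5.png')
E
```

```text
t 8.65 tcp [632.2 139.  150.1] F [ 0.7  1.2 -1. ] open 13.9
```

View pics/w5.png

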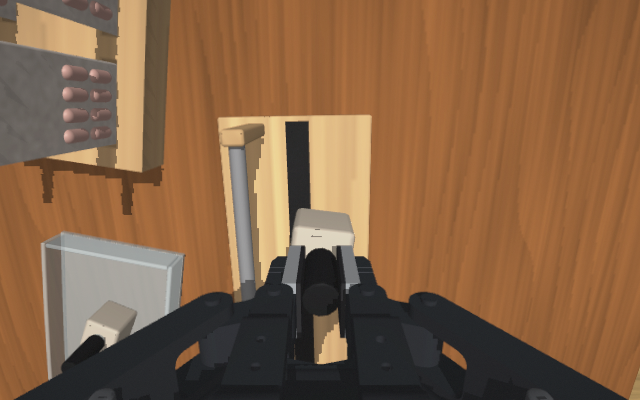

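Request:
{"fn": "apply_moves", "kwargs": {
  "increments": [
    [[-0.1456,-0.0588,0],[0,0,0]],
    [[-0.1456,-0.0588,0],[0,0,0]],
    [[-0.1456,-0.0588,0],[0,0,0]],
    [[-0.1456,-0.0588,0],[0,0,0]],
    [[-0.1456,-0.0588,0],[0,0,0]],
    [[0,0,-0.14],[0,0,0]],
    [[0,0,-0.14],[0,0,0]],
    [[0,0,-0.08],[0,0,0]],
    [[0,0,-0.02],[0,0,0]],
    [[0,0,0],[0,0,0]]
  ]
}}

```text
time_s: 9.95
ee_pos: [449.5, 65.4, 55.8]
tool_rot: [[0.001, 1.0, -0.002], [1.0, -0.001, -0.0], [-0.0, -0.002, -1.0]]
force: [-6.3, -0.3, 9.9]
opening: 14.1
```

Request:
{"fn": "apply_moves", "kwargs": {
  "increments": [
    [[0,0,0],[0,0,0]],
    [[0,0,0],[0,0,0]],
    [[0,0,0],[0,0,0]],
    [[0,0,0.1],[0,0,0]],
    [[0,0,0.14],[0,0,0]],
    [[0,0,0.16],[0,0,0]],
    [[0.1,-0.1,0],[0,0,0]],
    [[0.1,-0.1,0],[0,0,0]],
    [[0,0,0],[0,0,0]]
  ],
  "fingers": 40
}}

```text
time_s: 11.08
ee_pos: [502.4, 14.2, 154.8]
tool_rot: [[0.004, 1.0, 0.001], [1.0, -0.004, -0.0], [-0.0, 0.001, -1.0]]
force: [-0.9, 0.1, -0.5]
opening: 40.3
```

```bash
python3 caps.py top2.png; python3 - <<'E'
from h import *
cam('wrist','w6.png')
E
```

```text
t 11.075 tcp [502.4  14.2 154.8] F [-0.9  0.1 -0.5] open 40.3
rack 24 [631.4 -96.3  78.5]
```

View pics/w6.png

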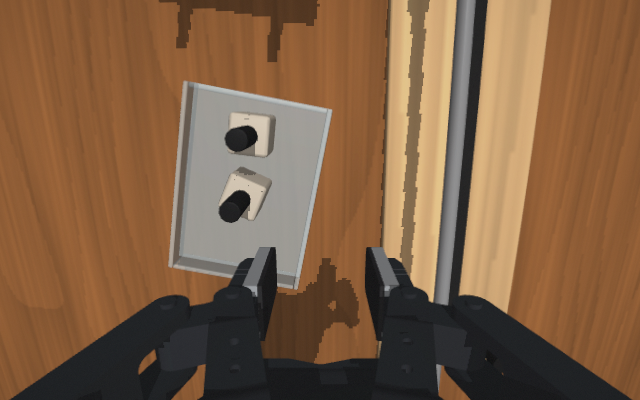

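Request:
{"fn": "apply_moves", "kwargs": {
  "increments": [
    [[0.1336,-0.112,0],[0,0,0]],
    [[0.1336,-0.112,0],[0,0,0]],
    [[0.1336,-0.112,0],[0,0,0]],
    [[0.1336,-0.112,0],[0,0,0]],
    [[0,0,0],[0,0,0]],
    [[0,0,-0.12],[0,0,0]],
    [[0,0,-0.14],[0,0,0]],
    [[0,0,-0.12],[0,0,0]],
    [[0,0,0],[0,0,0]]
  ]
}}

```text
time_s: 12.3
ee_pos: [630.7, -94.6, 56.9]
tool_rot: [[-0.0, 1.0, -0.008], [1.0, 0.0, 0.002], [0.002, -0.008, -1.0]]
force: [0.4, 0.2, 0.5]
opening: 40.4
```

Request:
{"fn": "apply_moves", "kwargs": {
  "increments": [
    [[0,0,0],[0,0,0]],
    [[0,0,0],[0,0,0]],
    [[0,0,0],[0,0,0]],
    [[0,0,0],[0,0,0]],
    [[0,0,0],[0,0,0]],
    [[0,0,0.18],[0,0,0]],
    [[0,0,0.18],[0,0,0]]
  ],
  "fingers": 5
}}

```text
time_s: 13.18
ee_pos: [633.7, -96.6, 150.1]
tool_rot: [[0.001, 1.0, -0.002], [1.0, -0.001, 0.0], [0.0, -0.002, -1.0]]
force: [0.9, -0.2, 0.1]
opening: 13.8
```

```bash
python3 - <<'E'
from h import *
s=st()
p,d,i=cam('wrist','w7.png')
E
```

```text
t 13.175 tcp [633.7 -96.6 150.1] F [ 0.9 -0.2  0.1] open 13.8
```

View pics/w7.png

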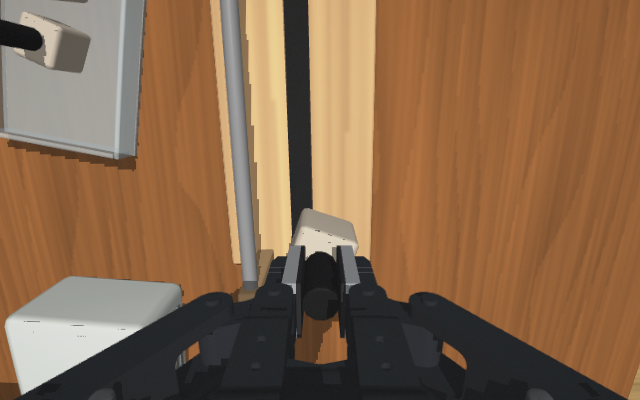

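Request:
{"fn": "apply_moves", "kwargs": {
  "increments": [
    [[-0.161,0.0574,0],[0,0,0]],
    [[-0.161,0.0574,0],[0,0,0]],
    [[-0.161,0.0574,0],[0,0,0]],
    [[-0.161,0.0574,0],[0,0,0]],
    [[-0.161,0.0574,0],[0,0,0]],
    [[0,0,-0.14],[0,0,0]],
    [[0,0,-0.14],[0,0,0]],
    [[0,0,-0.08],[0,0,0]],
    [[0,0,-0.02],[0,0,0]],
    [[0,0,0],[0,0,0]]
  ]
}}

```text
time_s: 14.48
ee_pos: [431.8, -24.8, 55.7]
tool_rot: [[0.001, 1.0, -0.002], [1.0, -0.001, -0.0], [-0.0, -0.002, -1.0]]
force: [-5.5, 1.1, 9.7]
opening: 14.2
```

Request:
{"fn": "apply_moves", "kwargs": {
  "increments": [
    [[0,0,0],[0,0,0]],
    [[0,0,0],[0,0,0]],
    [[0,0,0],[0,0,0]],
    [[0,0,0.1],[0,0,0]],
    [[0,0,0.14],[0,0,0]],
    [[0,0,0.16],[0,0,0]],
    [[0,0,0.18],[0,0,0]],
    [[0,0,0.18],[0,0,0]],
    [[0,0,0],[0,0,0]]
  ],
  "fingers": 40
}}

```text
time_s: 15.6
ee_pos: [435.6, -24.9, 248.5]
tool_rot: [[0.001, 1.0, 0.008], [1.0, -0.001, -0.001], [-0.0, 0.008, -1.0]]
force: [0.3, 0.4, -0.3]
opening: 40.0
```

```bash
python3 caps.py top3.png; python3 - <<'E'
from h import *
cam('wrist','w8.png')
E
```

```text
t 15.6 tcp [435.6 -24.9 248.5] F [ 0.3  0.4 -0.3] open 40.0
```

View pics/w8.png

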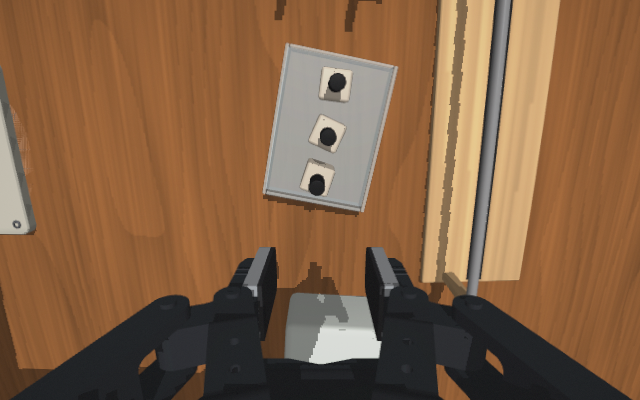

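View pics/top3.png

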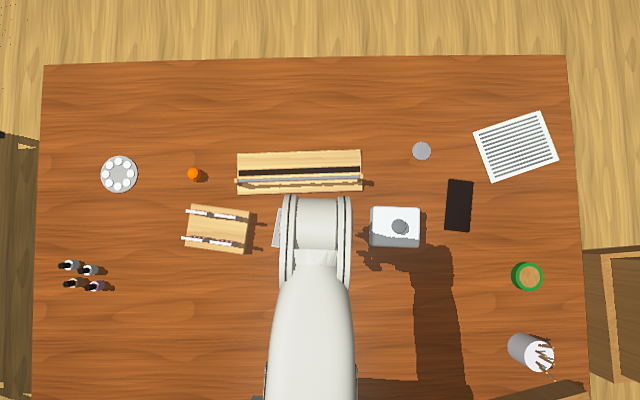

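Request:
{"fn": "apply_moves", "kwargs": {
  "increments": [
    [[0.0405,0.1893,0],[0,0,-0.0101]],
    [[0.0405,0.1893,0],[0,0,-0.0101]],
    [[0.0405,0.1893,0],[0,0,-0.0101]],
    [[0.0405,0.1893,0],[0,0,-0.0101]],
    [[0.0405,0.1893,0],[0,0,-0.0101]],
    [[0,0,-0.12],[0,0,0]],
    [[0,0,-0.14],[0,0,0]],
    [[0,0,0],[0,0,0]],
    [[0,0,0],[0,0,0]]
  ],
  "fingers": 30
}}

```text
time_s: 16.82
ee_pos: [483.8, 211.7, 179.9]
tool_rot: [[0.159, 0.987, -0.001], [0.987, -0.159, -0.0], [-0.0, -0.001, -1.0]]
force: [-0.2, 0.1, 0.5]
opening: 29.9
```

```bash
python3 - <<'E'
from h import *
s=st(); print(np.round(s['tool_rot'],3))
p,d,i=cam('wrist','w9.png'); np.savez('w9.npz',p=p,d=d,view=i['view'])
P=cloud(i,d).reshape(-1,3);P=P[np.isfinite(P).all(1)]
q=P[(P[:,0]>370)&(P[:,0]<540)&(P[:,1]>150)&(P[:,1]<350)&(P[:,2]>127)&(P[:,2]<135)]
R=np.array([[.9874,-.158],[.158,.9874]]); 
l=(q[:,:2]-[455.2,254.4])@R.T
# stand frame coords
for a in(-1,1):
  for b in(-1,1):
    m=(np.abs(l[:,0]-35*a)<20)&(l[:,1]*b>0)
    if m.sum()>20: print(a,b,m.sum(),l[m].min(0),l[m].max(0))
E
```

```text
t 16.825 tcp [483.8 211.7 179.9] F [-0.2  0.1  0.5] open 29.9
[[ 0.159  0.987 -0.001]
 [ 0.987 -0.159 -0.   ]
 [-0.    -0.001 -1.   ]]
-1 -1 1410 [-39.08641994 -65.80568808] [-30.24822994  -9.4068601 ]
-1 1 1970 [-39.53613122   9.86187213] [-30.57054226  65.20150923]
1 -1 1313 [ 30.84452552 -64.88247227] [38.81556522 -9.09065064]
1 1 1806 [30.58234793  9.64892403] [38.64058479 64.89058179]
```

View pics/w9.png

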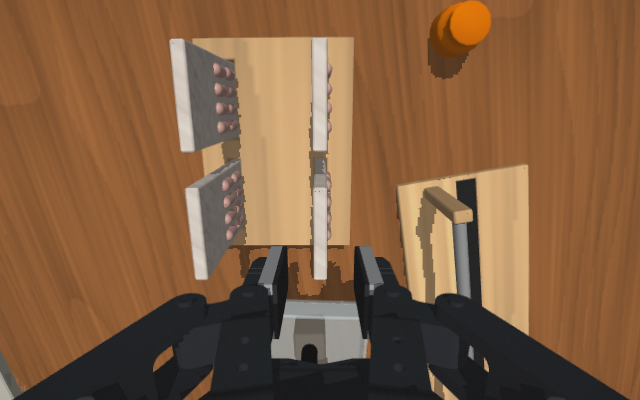

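Request:
{"fn": "apply_moves", "kwargs": {
  "increments": [
    [[0,0,-0.12],[0,0,0]],
    [[0,0,-0.12],[0,0,0]],
    [[0,0,-0.067],[0,0,0]],
    [[0,0,0],[0,0,0]],
    [[0,0,0],[0,0,0]]
  ]
}}

```text
time_s: 17.5
ee_pos: [485.0, 212.3, 104.7]
tool_rot: [[0.159, 0.987, 0.003], [0.987, -0.159, 0.001], [0.002, 0.003, -1.0]]
force: [-0.4, 0.4, -0.6]
opening: 29.9
```

Request:
{"fn": "apply_moves", "kwargs": {
  "increments": [
    [[0,0,0],[0,0,0]],
    [[0,0,0],[0,0,0]],
    [[0,0,0],[0,0,0]],
    [[0,0,0],[0,0,0]]
  ],
  "fingers": 2,
  "squeeze": 40
}}

```text
time_s: 18.0
ee_pos: [484.5, 212.4, 104.5]
tool_rot: [[0.159, 0.987, 0.002], [0.987, -0.159, 0.001], [0.002, 0.002, -1.0]]
force: [-1.1, 0.1, 5.2]
opening: 7.7
```

```bash
python3 - <<'E'
from h import *
s=st()
p,d,i=cam('wrist','w10.png')
E
```

```text
t 18.0 tcp [484.5 212.4 104.5] F [-1.1  0.1  5.2] open 7.7
```

View pics/w10.png

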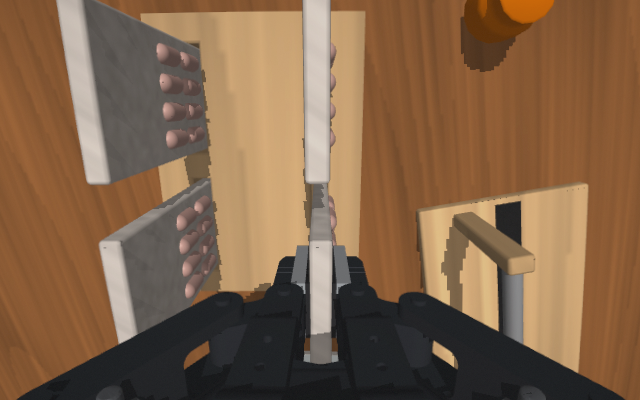

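Request:
{"fn": "apply_moves", "kwargs": {
  "increments": [
    [[0,0,0.12],[0,0,0]],
    [[0,0,0.2],[0,0,0]],
    [[0,0,0.2],[0,0,0]],
    [[0.0738,-0.2012,0],[0,0,0.0093]],
    [[0.0738,-0.2012,0],[0,0,0.0093]],
    [[0.0738,-0.2012,0],[0,0,0.0093]],
    [[0.0738,-0.2012,0],[0,0,0.0093]],
    [[0.0738,-0.2012,0],[0,0,0.0093]],
    [[0.0738,-0.2012,0],[0,0,0.0093]],
    [[0,0,0],[0,0,0]]
  ]
}}

```text
time_s: 19.3
ee_pos: [595.1, -93.8, 232.2]
tool_rot: [[-0.01, 1.0, -0.0], [1.0, 0.01, -0.001], [-0.001, -0.0, -1.0]]
force: [0.3, -0.1, -1.0]
opening: 7.6
```

Request:
{"fn": "apply_moves", "kwargs": {
  "increments": [
    [[0,0,0],[0.0004,-0.0278,0]],
    [[0,0,0],[0.0004,-0.0278,0]],
    [[0,0,0],[0.0004,-0.0278,0]],
    [[0,0,0],[0.0004,-0.0278,0]],
    [[0,0,0],[0,0,0]],
    [[0,0,0],[0,0,0]],
    [[0,0,0],[0,0,0]]
  ]
}}

```text
time_s: 20.18
ee_pos: [595.6, -89.7, 233.6]
tool_rot: [[-0.016, 0.939, 0.343], [1.0, 0.015, 0.005], [-0.0, 0.343, -0.939]]
force: [-0.5, 0.1, -0.1]
opening: 7.4
```

```bash
python3 - <<'E'
from h import *
s=st();print(np.round(s['tool_rot'],3), np.round(s['q'],2))
p,d,i=cam('scene'); save('s1.png',cv2.resize(p[120:300,220:460],None,fx=3,fy=3))
E
```

```text
t 20.175 tcp [595.6 -89.7 233.6] F [-0.5  0.1 -0.1] open 7.4
[[-0.016  0.939  0.343]
 [ 1.     0.015  0.005]
 [-0.     0.343 -0.939]] [-0.18  0.2  -0.14  0.89  0.07  1.38]
```

View pics/s1.png

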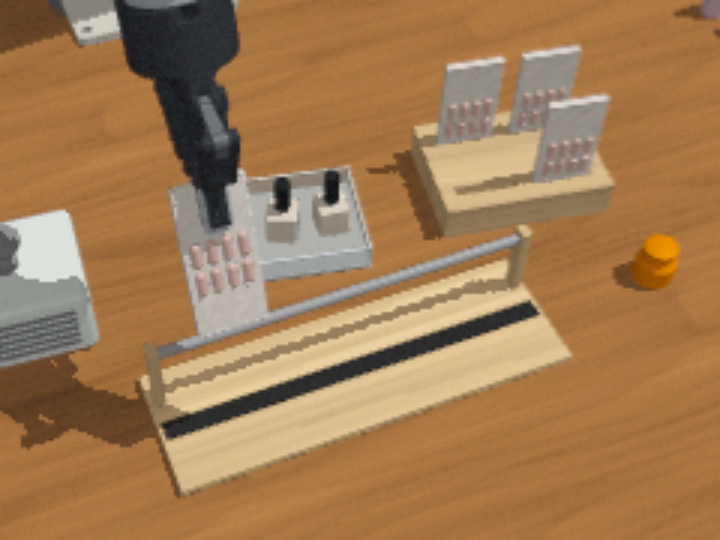

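Request:
{"fn": "apply_moves", "kwargs": {
  "increments": [
    [[0,0,-0.15],[0,0,0]],
    [[0,0,-0.15],[0,0,0]],
    [[0,0,-0.12],[0,0,0]],
    [[0,0,-0.06],[0,0,0]],
    [[0,0,-0.02],[0,0,0]],
    [[0,0,0],[0,0,0]],
    [[0,0,0],[0,0,0]],
    [[0,0,0],[0,0,0]]
  ]
}}

```text
time_s: 21.22
ee_pos: [595.2, -90.0, 109.1]
tool_rot: [[-0.015, 0.939, 0.344], [1.0, 0.015, 0.005], [-0.001, 0.344, -0.939]]
force: [0.1, -0.8, -0.2]
opening: 7.7
```

```bash
cat > side.py <<'E'
from h import *
import sys
s=st()
p,d,i=cam('scene'); save(sys.argv[1],cv2.resize(p[180:285,250:430],None,fx=4.4,fy=4.4,interpolation=cv2.INTER_CUBIC))
np.savez('scene.npz',p=p,d=d)
E
python3 side.py s2.png
```

```text
t 21.225 tcp [595.2 -90.  109.1] F [ 0.1 -0.8 -0.2] open 7.7
```

View pics/s2.png

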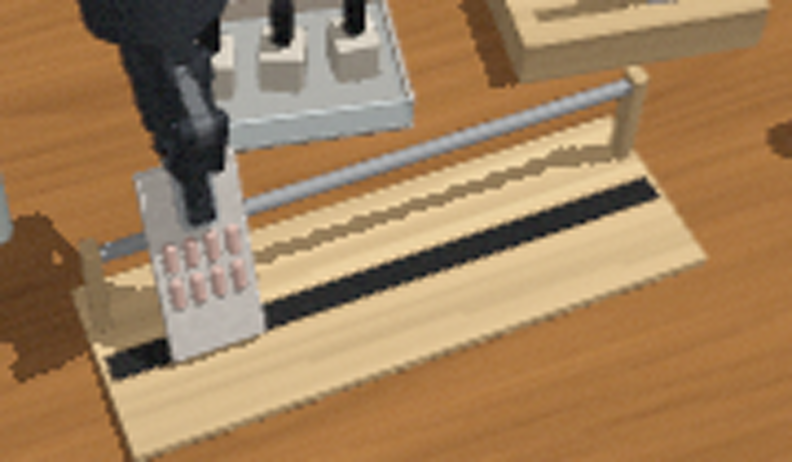

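Request:
{"fn": "apply_moves", "kwargs": {
  "increments": [
    [[-0.016,0,0],[0,0,0]],
    [[-0.012,0,0],[0,0,0]],
    [[0,0,-0.008],[0,0,0]],
    [[0,0,0],[0,0,0]],
    [[0,0,0],[0,0,0]],
    [[0,0,0],[0,0,0]]
  ]
}}

```text
time_s: 22.02
ee_pos: [587.6, -90.0, 106.1]
tool_rot: [[-0.015, 0.939, 0.342], [1.0, 0.015, 0.005], [-0.0, 0.342, -0.94]]
force: [-0.2, -0.1, -1.4]
opening: 7.3
```

Request:
{"fn": "apply_moves", "kwargs": {
  "increments": [
    [[0,0,-0.008],[0,0,0]],
    [[0,0,0],[0,0,0]],
    [[0,0,0],[0,0,0]],
    [[0,0,0],[0,0,0]]
  ]
}}

```text
time_s: 22.52
ee_pos: [587.4, -89.9, 104.0]
tool_rot: [[-0.015, 0.94, 0.342], [1.0, 0.015, 0.005], [-0.0, 0.342, -0.94]]
force: [0.7, 0.2, -0.5]
opening: 7.3
```

```bash
python3 side.py s3.png
```

```text
t 22.525 tcp [587.4 -89.9 104. ] F [ 0.7  0.2 -0.5] open 7.3
```

View pics/s3.png

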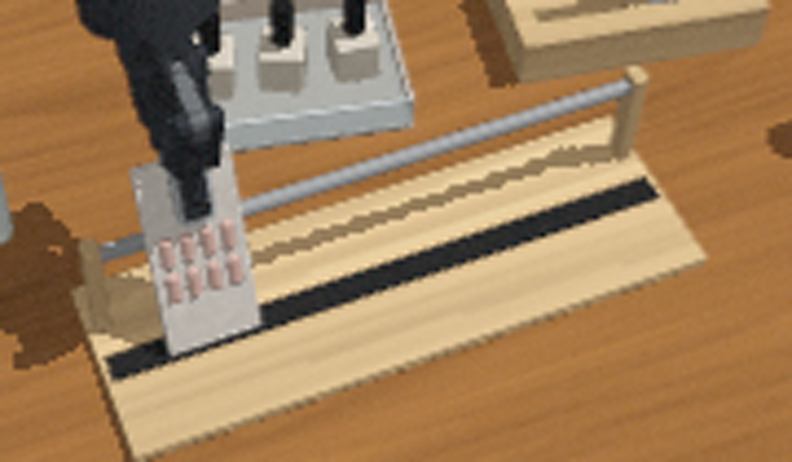

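Request:
{"fn": "apply_moves", "kwargs": {
  "increments": [
    [[-0.002,0,-0.004],[0,0,0]],
    [[0,0,0],[0,0,0]],
    [[0,0,0],[0,0,0]]
  ]
}}

```text
time_s: 22.95
ee_pos: [587.4, -89.9, 103.8]
tool_rot: [[-0.015, 0.939, 0.343], [1.0, 0.015, 0.005], [-0.0, 0.344, -0.939]]
force: [-2.6, 1.4, 5.6]
opening: 7.6
```

Request:
{"fn": "apply_moves", "kwargs": {
  "increments": [
    [[-0.002,0,-0.004],[0,0,0]],
    [[0,0,0],[0,0,0]],
    [[0,0,0],[0,0,0]]
  ]
}}

```text
time_s: 23.32
ee_pos: [587.4, -90.0, 103.6]
tool_rot: [[-0.015, 0.939, 0.345], [1.0, 0.015, 0.005], [-0.001, 0.345, -0.939]]
force: [-3.5, -0.0, 8.5]
opening: 7.4
```

Request:
{"fn": "apply_moves", "kwargs": {
  "increments": [
    [[0,0,0],[0,0,0]],
    [[0,0,0],[0,0,0]],
    [[0,0,0],[0,0,0]],
    [[0,0,0],[0,0,0]]
  ],
  "fingers": 24
}}

```text
time_s: 23.82
ee_pos: [586.3, -89.9, 101.7]
tool_rot: [[-0.015, 0.94, 0.342], [1.0, 0.015, 0.005], [-0.0, 0.342, -0.94]]
force: [0.2, -0.7, -1.0]
opening: 23.9
```

```bash
python3 side.py s4.png;python3 - <<'E'
from h import *
cam('wrist','w11.png')
E
```

```text
t 23.825 tcp [586.3 -89.9 101.7] F [ 0.2 -0.7 -1. ] open 23.9
```

View pics/s4.png

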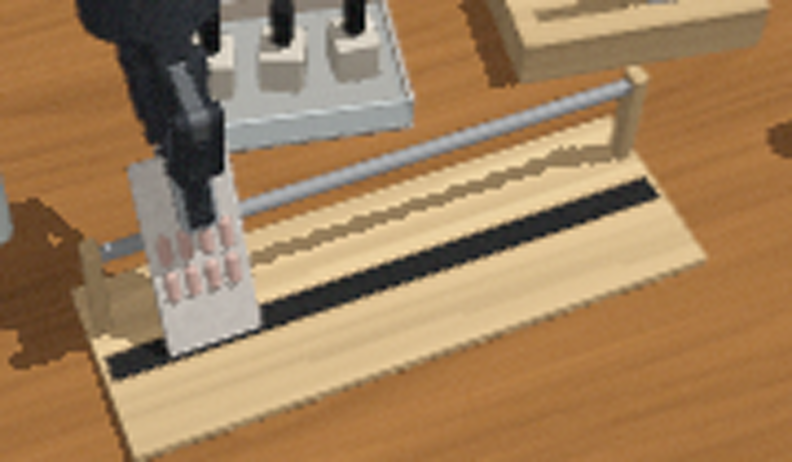

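View pics/w11.png

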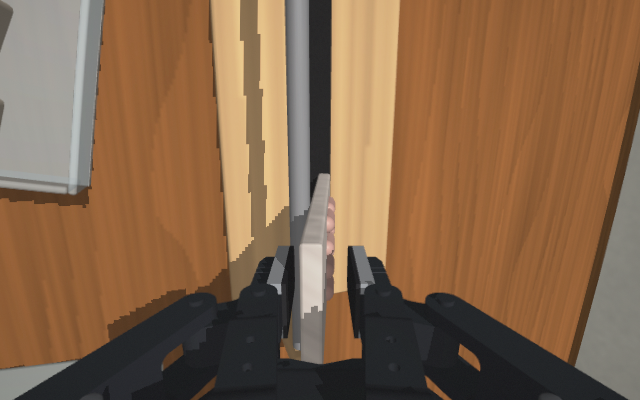

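Request:
{"fn": "apply_moves", "kwargs": {
  "increments": [
    [[-0.0274,0,0.075],[0,0,0]],
    [[-0.0274,0,0.075],[0,0,0]],
    [[-0.0274,0,0.075],[0,0,0]],
    [[-0.0274,0,0.075],[0,0,0]],
    [[0,0,0.16],[0,0.0278,0]],
    [[0,0,0.1],[0,0.0278,0]],
    [[0,-0.2,0],[0,0.0278,0]],
    [[0,-0.2,0],[0,0.0277,0]],
    [[0,0,0],[0,0,0]],
    [[0,0,0],[0,0,0]]
  ]
}}

```text
time_s: 25.18
ee_pos: [558.9, -189.8, 241.3]
tool_rot: [[-0.014, 1.0, -0.0], [1.0, 0.014, 0.006], [0.006, -0.0, -1.0]]
force: [0.3, -0.6, -0.4]
opening: 23.9
```

```bash
cat > lean.py <<'E'
from h import *
import sys
st()
i=eyes.camera_info('wrist');p,d=eyes.camera('wrist'); save(sys.argv[1],p)
P=cloud(i,d)[:330].reshape(-1,3);P=P[np.isfinite(P).all(1)]
yaw=np.radians(.92); c,s=np.cos(yaw),np.sin(yaw); o=np.array([614.1,22.6])
L=P.copy(); L[:,:2]=(P[:,:2]-o)@np.array([[c,-s],[s,c]])
f=L[(np.abs(L[:,1])<178)&(L[:,2]>7)&(L[:,2]<12)&(L[:,0]>-70)&(L[:,0]<70)]
if len(f): print('foot x',f[:,0].min(),f[:,0].max(),'y',f[:,1].min(),f[:,1].max(),'z',np.median(f[:,2]))
r=L[(np.abs(L[:,1])<160)&(L[:,2]>78)&(L[:,2]<82)&(L[:,0]>-40)&(L[:,0]<-20)]
if len(r): print('rail x med',np.median(r[:,0]))
for y in(-112,-37,37,112):
    q=L[(np.abs(L[:,1]-y)<34)&(L[:,2]>18)&(L[:,0]>-75)&(L[:,0]<20)]
    t=q[q[:,2]>117]
    b=q[(q[:,2]<115)]  # front face
    if len(t)<30: continue
    print('slot',y,'top n',len(t),'x',np.percentile(t[:,0],[2,50,98]).round(1),'y',t[:,1].min().round(1),t[:,1].max().round(1),'z',np.percentile(t[:,2],[2,50,98]).round(1))
E
python3 lean.py w12.png
```

```text
t 25.175 tcp [ 558.9 -189.8  241.3] F [ 0.3 -0.6 -0.4] open 23.9
foot x -59.670637368439294 60.1477906736457 y -177.9909011384781 -40.451107064131186 z 10.212348693450167
rail x med -30.250911144443073
slot -112 top n 1389 x [-44.7 -39.8 -33.5] y -140.5 -84.7 z [117.6 126.7 129.1]
```

View pics/w12.png

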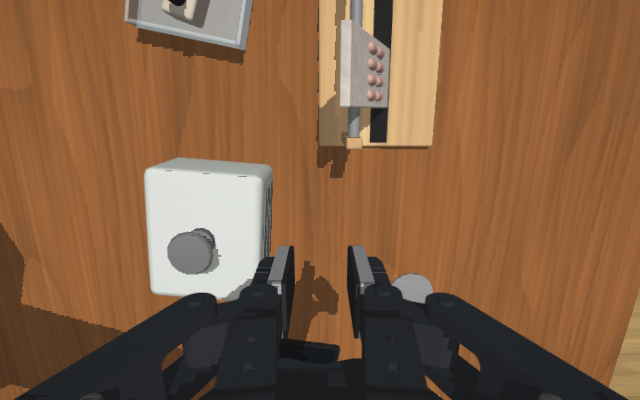

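Request:
{"fn": "apply_moves", "kwargs": {
  "increments": [
    [[-0.0282,0.2115,0],[0,0,-0.0062]],
    [[-0.0282,0.2115,0],[0,0,-0.0062]],
    [[-0.0282,0.2115,0],[0,0,-0.0062]],
    [[-0.0282,0.2115,0],[0,0,-0.0062]],
    [[-0.0282,0.2115,0],[0,0,-0.0062]],
    [[-0.0282,0.2115,0],[0,0,-0.0062]],
    [[-0.0282,0.2115,0],[0,0,-0.0062]],
    [[-0.0282,0.2115,0],[0,0,-0.0062]],
    [[-0.0282,0.2112,0],[0,0,-0.0061]],
    [[0,0,-0.1],[0,0,0]]
  ],
  "fingers": 30
}}

```text
time_s: 26.48
ee_pos: [494.7, 291.4, 219.6]
tool_rot: [[0.152, 0.988, 0.007], [0.988, -0.152, 0.009], [0.01, 0.005, -1.0]]
force: [0.4, -0.5, -0.2]
opening: 29.9
```

Request:
{"fn": "apply_moves", "kwargs": {
  "increments": [
    [[0,0,-0.15],[0,0,0]],
    [[0,0,0],[0,0,0]],
    [[0,0,0],[0,0,0]],
    [[0,0,0],[0,0,0]]
  ]
}}

```text
time_s: 26.98
ee_pos: [496.6, 286.4, 181.8]
tool_rot: [[0.16, 0.987, 0.005], [0.987, -0.16, 0.007], [0.007, 0.003, -1.0]]
force: [0.3, -0.1, -0.8]
opening: 29.5
```

```bash
python3 - <<'E'
from h import *
s=st(); print(np.round(s['tool_rot'],3))
cam('wrist','w13.png')
E
```

```text
t 26.975 tcp [496.6 286.4 181.8] F [ 0.3 -0.1 -0.8] open 29.5
[[ 0.16   0.987  0.005]
 [ 0.987 -0.16   0.007]
 [ 0.007  0.003 -1.   ]]
```

View pics/w13.png

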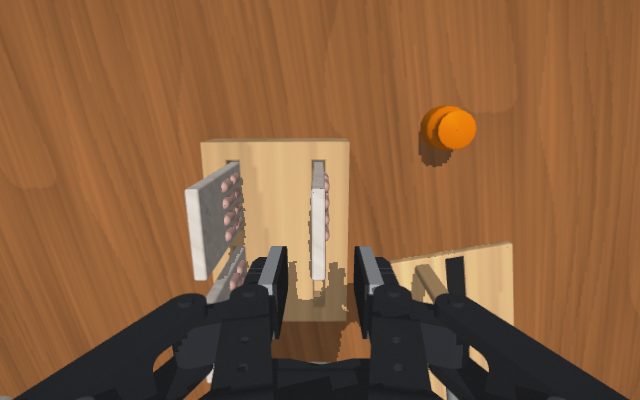

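Request:
{"fn": "apply_moves", "kwargs": {
  "increments": [
    [[0,0,-0.12],[-0.002,0.001,0]],
    [[0,0,-0.12],[0,0,0]],
    [[0,0,-0.066],[0,0,0]],
    [[0,0,0],[0,0,0]],
    [[0,0,0],[0,0,0]]
  ]
}}

```text
time_s: 27.65
ee_pos: [496.6, 286.3, 104.4]
tool_rot: [[0.16, 0.987, 0.0], [0.987, -0.16, -0.0], [-0.0, 0.0, -1.0]]
force: [0.3, -0.8, -0.0]
opening: 30.1
```

Request:
{"fn": "apply_moves", "kwargs": {
  "increments": [
    [[0,0,0],[0,0,0]],
    [[0,0,0],[0,0,0]],
    [[0,0,0],[0,0,0]],
    [[0,0,0],[0,0,0]]
  ],
  "fingers": 2
}}

```text
time_s: 28.15
ee_pos: [496.3, 286.5, 104.4]
tool_rot: [[0.16, 0.987, 0.0], [0.987, -0.16, -0.0], [0.0, 0.0, -1.0]]
force: [-1.4, -0.2, 5.3]
opening: 7.4
```

Request:
{"fn": "apply_moves", "kwargs": {
  "increments": [
    [[0,0,0.12],[0,0,0]],
    [[0,0,0.2],[0,0,0]],
    [[0,0,0.2],[0,0,0]],
    [[0.0651,-0.2005,0],[0,0,0.0093]],
    [[0.0651,-0.2005,0],[0,0,0.0093]],
    [[0.0651,-0.2005,0],[0,0,0.0093]],
    [[0.0651,-0.2005,0],[0,0,0.0093]],
    [[0.0651,-0.2005,0],[0,0,0.0093]],
    [[0.0651,-0.2005,0],[0,0,0.0093]],
    [[0,0,0],[0,0,0]]
  ]
}}

```text
time_s: 29.4
ee_pos: [593.8, -18.7, 232.3]
tool_rot: [[-0.009, 1.0, -0.002], [1.0, 0.009, -0.003], [-0.003, -0.002, -1.0]]
force: [-0.2, 0.9, -1.6]
opening: 7.4
```

Request:
{"fn": "apply_moves", "kwargs": {
  "increments": [
    [[0,0,0],[0.0004,-0.0278,0]],
    [[0,0,0],[0.0004,-0.0278,0]],
    [[0,0,-0.1],[0.0004,-0.0278,0]],
    [[0,0,-0.15],[0.0004,-0.0278,0]],
    [[0,0,-0.15],[0,0,0]],
    [[0,0,-0.08],[0,0,0]],
    [[0,0,-0.02],[0,0,0]],
    [[0,0,0],[0,0,0]],
    [[0,0,0],[0,0,0]]
  ]
}}

```text
time_s: 30.52
ee_pos: [594.4, -14.6, 109.5]
tool_rot: [[-0.015, 0.939, 0.343], [1.0, 0.014, 0.003], [-0.002, 0.343, -0.939]]
force: [-0.4, 0.4, -0.3]
opening: 7.6
```

```bash
python3 side.py s5.png; python3 - <<'E'
from h import *
print(np.round(readout.read_state()['tool_rot'],3))
E
```

```text
t 30.525 tcp [594.4 -14.6 109.5] F [-0.4  0.4 -0.3] open 7.6
[[-0.014  0.939  0.343]
 [ 1.     0.014  0.003]
 [-0.002  0.343 -0.939]]
```

View pics/s5.png

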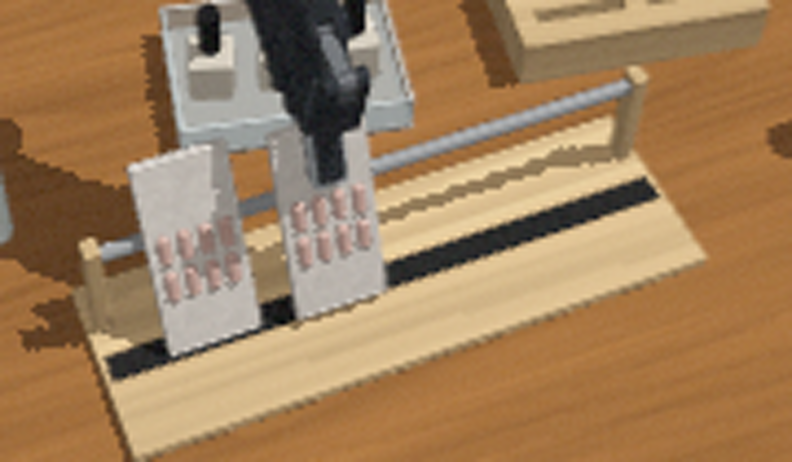

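Request:
{"fn": "apply_moves", "kwargs": {
  "increments": [
    [[-0.016,0,0],[0,0,0]],
    [[-0.014,0,0],[0,0,0]],
    [[0,0,-0.008],[0,0,0]],
    [[0,0,-0.008],[0,0,0]],
    [[-0.002,0,-0.006],[0,0,0]],
    [[0,0,0],[0,0,0]],
    [[0,0,0],[0,0,0]]
  ]
}}

```text
time_s: 31.45
ee_pos: [585.8, -14.9, 103.7]
tool_rot: [[-0.014, 0.939, 0.342], [1.0, 0.014, 0.003], [-0.002, 0.342, -0.94]]
force: [-3.7, 0.2, 7.1]
opening: 7.4
```

Request:
{"fn": "apply_moves", "kwargs": {
  "increments": [
    [[0,0,0],[0,0,0]],
    [[0,0,0],[0,0,0]],
    [[0,0,0],[0,0,0]],
    [[0,0,0],[0,0,0]]
  ],
  "fingers": 24
}}

```text
time_s: 31.95
ee_pos: [585.2, -14.8, 102.3]
tool_rot: [[-0.014, 0.94, 0.34], [1.0, 0.014, 0.003], [-0.002, 0.34, -0.94]]
force: [-0.3, -0.6, 0.2]
opening: 23.9
```

```bash
python3 side.py s6.png
```

```text
t 31.95 tcp [585.2 -14.8 102.3] F [-0.3 -0.6  0.2] open 23.9
```

View pics/s6.png

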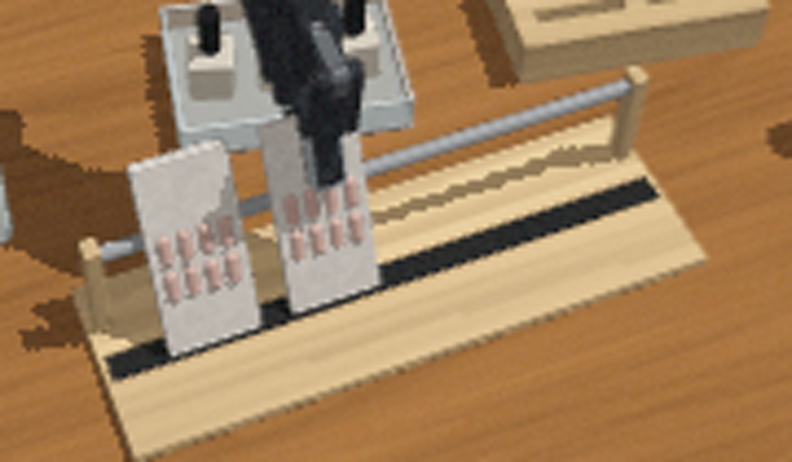

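Request:
{"fn": "apply_moves", "kwargs": {
  "increments": [
    [[-0.0274,0,0.075],[0,0,0]],
    [[-0.0274,0,0.075],[0,0,0]],
    [[-0.0274,0,0.075],[0,0,0]],
    [[-0.0274,0,0.075],[0,0,0]],
    [[0,0,0.16],[-0.0004,0.0278,0]],
    [[0,0,0.1],[-0.0004,0.0278,0]],
    [[0,0,0],[-0.0004,0.0278,0]],
    [[0,0,0],[-0.0004,0.0278,0]],
    [[0,0,0],[0,0,0]]
  ],
  "fingers": 30
}}

```text
time_s: 33.12
ee_pos: [559.0, -14.8, 241.5]
tool_rot: [[-0.015, 1.0, -0.002], [1.0, 0.015, -0.002], [-0.002, -0.002, -1.0]]
force: [-0.9, 0.4, 0.0]
opening: 30.1
```

Request:
{"fn": "apply_moves", "kwargs": {
  "increments": [
    [[-0.0955,0.1585,0],[0,0,-0.0093]],
    [[-0.0955,0.1585,0],[0,0,-0.0093]],
    [[-0.0955,0.1585,0],[0,0,-0.0093]],
    [[-0.0955,0.1585,0],[0,0,-0.0093]],
    [[-0.0955,0.1585,0],[0,0,-0.0093]],
    [[-0.0955,0.1585,0],[0,0,-0.0093]],
    [[0,0,-0.1],[0,0,0]],
    [[0,0,-0.15],[0,0,0]],
    [[0,0,0],[0,0,0]],
    [[0,0,0],[0,0,0]]
  ]
}}

```text
time_s: 34.38
ee_pos: [414.9, 222.9, 181.2]
tool_rot: [[0.16, 0.987, -0.0], [0.987, -0.16, -0.001], [-0.001, -0.0, -1.0]]
force: [0.0, -0.5, -0.5]
opening: 30.0
```

```bash
python3 - <<'E'
from h import *
s=st(); print(np.round(s['tool_rot'],3))
cam('wrist','w14.png')
E
```

```text
t 34.375 tcp [414.9 222.9 181.2] F [ 0.  -0.5 -0.5] open 30.0
[[ 0.16   0.987 -0.   ]
 [ 0.987 -0.16  -0.001]
 [-0.001 -0.    -1.   ]]
```

View pics/w14.png

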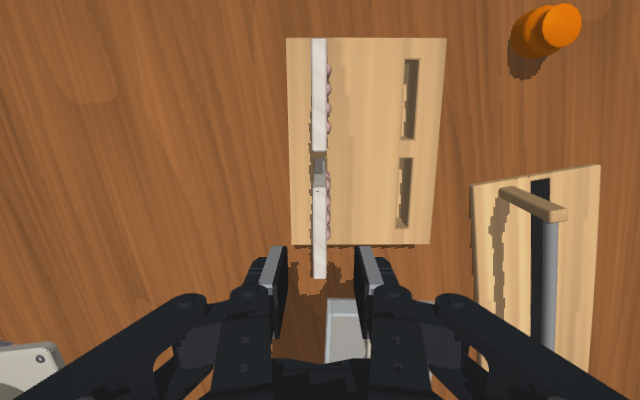

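Aligned (jaws centred on the board at column 320). Command z is 180.0.

Request:
{"fn": "apply_moves", "kwargs": {
  "increments": [
    [[0,0,-0.12],[0,0,0]],
    [[0,0,-0.12],[0,0,0]],
    [[0,0,-0.068],[0,0,0]],
    [[0,0,0],[0,0,0]],
    [[0,0,0],[0,0,0]]
  ]
}}

```text
time_s: 35.05
ee_pos: [415.9, 223.4, 104.6]
tool_rot: [[0.16, 0.987, 0.001], [0.987, -0.16, -0.0], [0.0, 0.001, -1.0]]
force: [0.3, -1.1, 0.3]
opening: 30.0
```

Request:
{"fn": "apply_moves", "kwargs": {
  "increments": [
    [[0,0,0],[0,0,0]],
    [[0,0,0],[0,0,0]],
    [[0,0,0],[0,0,0]],
    [[0,0,0],[0,0,0]]
  ],
  "fingers": 2
}}

```text
time_s: 35.55
ee_pos: [415.4, 223.4, 104.4]
tool_rot: [[0.16, 0.987, 0.0], [0.987, -0.16, -0.0], [-0.0, 0.0, -1.0]]
force: [-0.5, -0.2, 6.3]
opening: 8.0
```

Request:
{"fn": "apply_moves", "kwargs": {
  "increments": [
    [[0,0,0.12],[0,0,0]],
    [[0,0,0.2],[0,0,0]],
    [[0,0,0.2],[0,0,0]],
    [[0.1183,-0.1092,0],[0,0,0.0093]],
    [[0.1183,-0.1092,0],[0,0,0.0093]],
    [[0.1183,-0.1092,0],[0,0,0.0093]],
    [[0.1183,-0.1092,0],[0,0,0.0093]],
    [[0.1183,-0.1092,0],[0,0,0.0093]],
    [[0.1183,-0.1092,0],[0,0,0.0093]],
    [[0,0,0],[0,0,0]]
  ]
}}

```text
time_s: 36.8
ee_pos: [593.5, 56.9, 232.0]
tool_rot: [[-0.011, 1.0, -0.002], [1.0, 0.011, -0.002], [-0.002, -0.002, -1.0]]
force: [-0.1, 0.6, -0.4]
opening: 7.5
```

Request:
{"fn": "apply_moves", "kwargs": {
  "increments": [
    [[0,0,0],[0.0004,-0.0278,0]],
    [[0,0,0],[0.0004,-0.0278,0]],
    [[0,0,-0.1],[0.0004,-0.0278,0]],
    [[0,0,-0.15],[0.0004,-0.0278,0]],
    [[0,0,-0.15],[0,0,0]],
    [[0,0,-0.08],[0,0,0]],
    [[0,0,-0.02],[0,0,0]],
    [[0,0,0],[0,0,0]],
    [[0,0,0],[0,0,0]]
  ]
}}

```text
time_s: 37.92
ee_pos: [593.1, 59.4, 109.6]
tool_rot: [[-0.014, 0.939, 0.343], [1.0, 0.014, 0.003], [-0.002, 0.343, -0.939]]
force: [-0.0, -0.3, -0.5]
opening: 7.3
```

```bash
python3 side.py s7.png; python3 - <<'E'
from h import *
print(np.round(readout.read_state()['tool_rot'],3))
E
```

```text
t 37.925 tcp [593.1  59.4 109.6] F [-0.  -0.3 -0.5] open 7.3
[[-0.014  0.939  0.343]
 [ 1.     0.014  0.003]
 [-0.002  0.343 -0.939]]
```

View pics/s7.png

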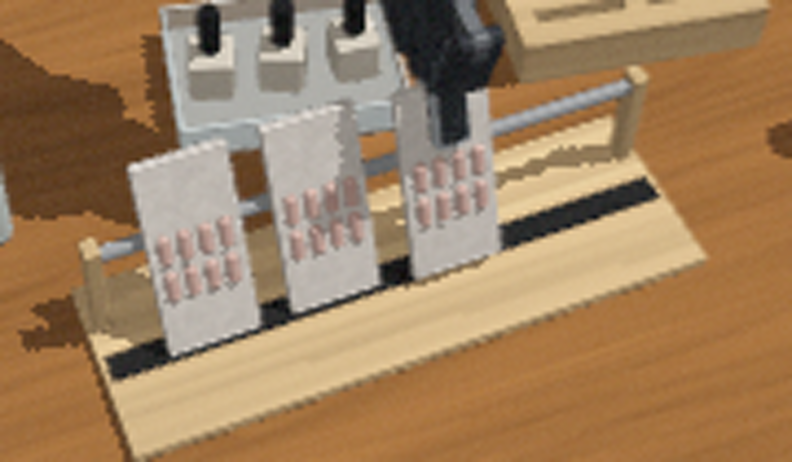

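Two boards lean properly, the third hovers just in front; bottles upright in the tray. Same final approach.

Request:
{"fn": "apply_moves", "kwargs": {
  "increments": [
    [[-0.016,0,0],[0,0,0]],
    [[-0.014,0,0],[0,0,0]],
    [[0,0,-0.008],[0,0,0]],
    [[0,0,-0.008],[0,0,0]],
    [[-0.002,0,-0.006],[0,0,0]],
    [[0,0,0],[0,0,0]],
    [[0,0,0],[0,0,0]]
  ]
}}

```text
time_s: 38.85
ee_pos: [584.7, 59.1, 103.7]
tool_rot: [[-0.014, 0.939, 0.342], [1.0, 0.014, 0.003], [-0.002, 0.342, -0.94]]
force: [-3.7, -0.9, 6.3]
opening: 7.2
```

Request:
{"fn": "apply_moves", "kwargs": {
  "increments": [
    [[0,0,0],[0,0,0]],
    [[0,0,0],[0,0,0]],
    [[0,0,0],[0,0,0]],
    [[0,0,0],[0,0,0]]
  ],
  "fingers": 24
}}

```text
time_s: 39.35
ee_pos: [584.1, 59.1, 102.4]
tool_rot: [[-0.014, 0.94, 0.34], [1.0, 0.014, 0.003], [-0.002, 0.34, -0.94]]
force: [0.7, -0.1, 0.6]
opening: 24.0
```

```bash
python3 side.py s8.png
```

```text
t 39.35 tcp [584.1  59.1 102.4] F [ 0.7 -0.1  0.6] open 24.0
```

View pics/s8.png

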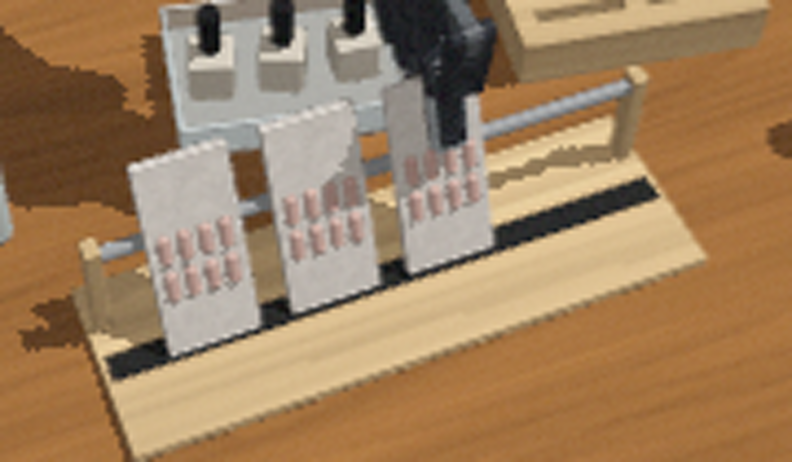

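Request:
{"fn": "apply_moves", "kwargs": {
  "increments": [
    [[-0.0274,0,0.075],[0,0,0]],
    [[-0.0274,0,0.075],[0,0,0]],
    [[-0.0274,0,0.075],[0,0,0]],
    [[-0.0274,0,0.075],[0,0,0]],
    [[0,0,0.16],[-0.0004,0.0278,0]],
    [[0,0,0.1],[-0.0004,0.0278,0]],
    [[0,0,0],[-0.0004,0.0278,0]],
    [[0,0,0],[-0.0004,0.0278,0]],
    [[0,0,0],[0,0,0]]
  ],
  "fingers": 30
}}

```text
time_s: 40.52
ee_pos: [557.8, 59.1, 241.5]
tool_rot: [[-0.015, 1.0, -0.002], [1.0, 0.015, -0.002], [-0.002, -0.002, -1.0]]
force: [-0.1, 0.5, -0.5]
opening: 30.1
```

Request:
{"fn": "apply_moves", "kwargs": {
  "increments": [
    [[-0.0867,0.1585,0],[0,0,-0.0093]],
    [[-0.0867,0.1585,0],[0,0,-0.0093]],
    [[-0.0867,0.1585,0],[0,0,-0.0093]],
    [[-0.0867,0.1585,0],[0,0,-0.0093]],
    [[-0.0867,0.1585,0],[0,0,-0.0093]],
    [[-0.0867,0.1585,0],[0,0,-0.0093]],
    [[0,0,-0.1],[0,0,0]],
    [[0,0,-0.15],[0,0,0]],
    [[0,0,0],[0,0,0]],
    [[0,0,0],[0,0,0]]
  ]
}}

```text
time_s: 41.78
ee_pos: [426.9, 296.9, 181.3]
tool_rot: [[0.16, 0.987, -0.0], [0.987, -0.16, -0.0], [-0.0, -0.0, -1.0]]
force: [0.5, -0.1, -0.1]
opening: 30.4
```

```bash
python3 - <<'E'
from h import *
s=st(); print(np.round(s['tool_rot'],3))
cam('wrist','w15.png')
E
```

```text
t 41.775 tcp [426.9 296.9 181.3] F [ 0.5 -0.1 -0.1] open 30.4
[[ 0.16   0.987 -0.   ]
 [ 0.987 -0.16  -0.   ]
 [-0.    -0.    -1.   ]]
```

View pics/w15.png

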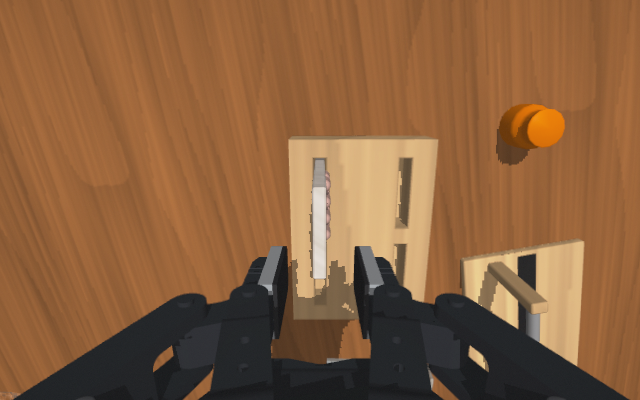

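Last board, centred at column 320 between the jaws.

Request:
{"fn": "apply_moves", "kwargs": {
  "increments": [
    [[0,0,-0.12],[0,0,0]],
    [[0,0,-0.12],[0,0,0]],
    [[0,0,-0.068],[0,0,0]],
    [[0,0,0],[0,0,0]],
    [[0,0,0],[0,0,0]]
  ]
}}

```text
time_s: 42.45
ee_pos: [427.8, 297.5, 104.7]
tool_rot: [[0.16, 0.987, 0.001], [0.987, -0.16, 0.0], [0.0, 0.001, -1.0]]
force: [0.6, 0.2, 0.4]
opening: 30.0
```

Request:
{"fn": "apply_moves", "kwargs": {
  "increments": [
    [[0,0,0],[0,0,0]],
    [[0,0,0],[0,0,0]],
    [[0,0,0],[0,0,0]],
    [[0,0,0],[0,0,0]]
  ],
  "fingers": 2
}}

```text
time_s: 42.95
ee_pos: [427.3, 297.5, 104.5]
tool_rot: [[0.16, 0.987, 0.0], [0.987, -0.16, 0.0], [0.0, -0.0, -1.0]]
force: [-2.1, 0.6, 5.2]
opening: 7.3
```

Request:
{"fn": "apply_moves", "kwargs": {
  "increments": [
    [[0,0,0.12],[0,0,0]],
    [[0,0,0.2],[0,0,0]],
    [[0,0,0.2],[0,0,0]],
    [[0.1095,-0.1085,0],[0,0,0.0093]],
    [[0.1095,-0.1085,0],[0,0,0.0093]],
    [[0.1095,-0.1085,0],[0,0,0.0093]],
    [[0.1095,-0.1085,0],[0,0,0.0093]],
    [[0.1095,-0.1085,0],[0,0,0.0093]],
    [[0.1095,-0.1085,0],[0,0,0.0093]],
    [[0,0,0],[0,0,0]]
  ]
}}

```text
time_s: 44.2
ee_pos: [592.3, 131.8, 232.3]
tool_rot: [[-0.011, 1.0, -0.002], [1.0, 0.011, -0.003], [-0.002, -0.002, -1.0]]
force: [-0.5, -0.9, 0.0]
opening: 7.6
```

Request:
{"fn": "apply_moves", "kwargs": {
  "increments": [
    [[0,0,0],[0.0004,-0.0278,0]],
    [[0,0,0],[0.0004,-0.0278,0]],
    [[0,0,-0.1],[0.0004,-0.0278,0]],
    [[0,0,-0.15],[0.0004,-0.0278,0]],
    [[0,0,-0.15],[0,0,0]],
    [[0,0,-0.08],[0,0,0]],
    [[0,0,-0.02],[0,0,0]],
    [[0,0,0],[0,0,0]],
    [[0,0,0],[0,0,0]]
  ]
}}

```text
time_s: 45.32
ee_pos: [591.9, 134.6, 109.6]
tool_rot: [[-0.014, 0.939, 0.343], [1.0, 0.014, 0.004], [-0.001, 0.343, -0.939]]
force: [-0.3, 0.4, 0.1]
opening: 7.5
```

```bash
python3 side.py s9.png; python3 - <<'E'
from h import *
print(np.round(readout.read_state()['tool_rot'],3))
E
```

```text
t 45.325 tcp [591.9 134.6 109.6] F [-0.3  0.4  0.1] open 7.5
[[-0.014  0.939  0.343]
 [ 1.     0.014  0.004]
 [-0.001  0.343 -0.939]]
```

View pics/s9.png

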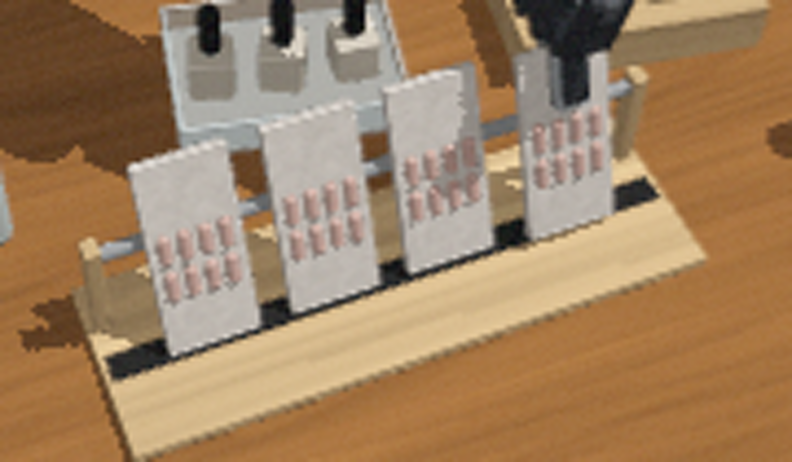

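Request:
{"fn": "apply_moves", "kwargs": {
  "increments": [
    [[-0.016,0,0],[0,0,0]],
    [[-0.014,0,0],[0,0,0]],
    [[0,0,-0.008],[0,0,0]],
    [[0,0,-0.008],[0,0,0]],
    [[-0.002,0,-0.006],[0,0,0]],
    [[0,0,0],[0,0,0]],
    [[0,0,0],[0,0,0]]
  ]
}}

```text
time_s: 46.25
ee_pos: [583.4, 134.1, 103.8]
tool_rot: [[-0.014, 0.939, 0.342], [1.0, 0.014, 0.003], [-0.002, 0.342, -0.94]]
force: [-3.1, -0.3, 7.7]
opening: 7.6
```

Request:
{"fn": "apply_moves", "kwargs": {
  "increments": [
    [[0,0,0],[0,0,0]],
    [[0,0,0],[0,0,0]],
    [[0,0,0],[0,0,0]],
    [[0,0,0],[0,0,0]]
  ],
  "fingers": 24
}}

```text
time_s: 46.75
ee_pos: [582.9, 134.1, 102.3]
tool_rot: [[-0.014, 0.94, 0.34], [1.0, 0.014, 0.003], [-0.002, 0.34, -0.94]]
force: [0.1, -0.1, -0.1]
opening: 23.9
```

Request:
{"fn": "apply_moves", "kwargs": {
  "increments": [
    [[-0.0274,0,0.075],[0,0,0]],
    [[-0.0274,0,0.075],[0,0,0]],
    [[-0.0274,0,0.075],[0,0,0]],
    [[-0.0274,0,0.075],[0,0,0]],
    [[0,0,0.16],[-0.0004,0.0278,0]],
    [[0,0,0.1],[-0.0004,0.0278,0]],
    [[0,0,0.1],[-0.0004,0.0278,0]],
    [[0,0,0],[-0.0004,0.0278,0]],
    [[0,0,0],[0,0,0]]
  ]
}}

```text
time_s: 47.88
ee_pos: [556.7, 134.0, 266.6]
tool_rot: [[-0.014, 1.0, -0.002], [1.0, 0.014, -0.002], [-0.002, -0.002, -1.0]]
force: [-0.8, 0.1, -1.1]
opening: 24.3
```

```bash
python3 side.py s10.png
```

```text
t 47.875 tcp [556.7 134.  266.6] F [-0.8  0.1 -1.1] open 24.3
```

View pics/s10.png

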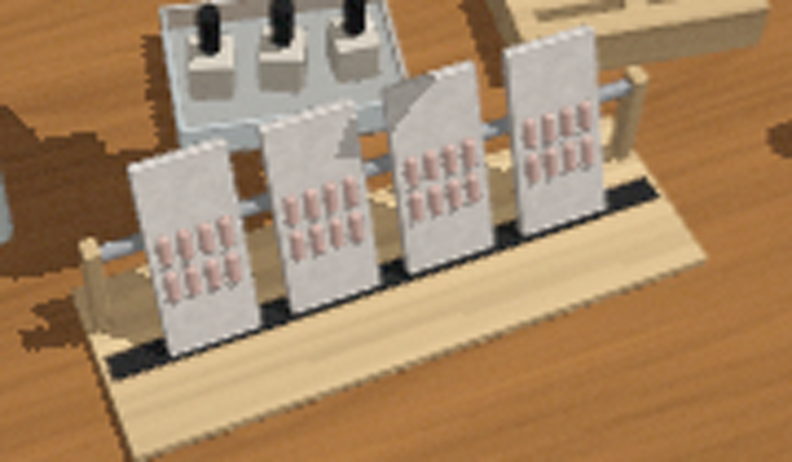

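Request:
{"fn": "apply_moves", "kwargs": {
  "increments": [
    [[-0.0244,-0.193,0],[0,0,0]],
    [[-0.0244,-0.193,0],[0,0,0]],
    [[-0.0244,-0.193,0],[0,0,0]],
    [[-0.0244,-0.193,0],[0,0,0]],
    [[-0.0244,-0.193,0],[0,0,0]],
    [[-0.0244,-0.193,0],[0,0,0]],
    [[-0.0244,-0.193,0],[0,0,0]],
    [[-0.0244,-0.193,0],[0,0,0]],
    [[-0.0244,-0.193,0],[0,0,0]],
    [[0,0,0],[0,0,0]]
  ],
  "fingers": 0
}}

```text
time_s: 49.18
ee_pos: [499.0, -302.8, 266.8]
tool_rot: [[-0.01, 1.0, -0.002], [1.0, 0.01, -0.003], [-0.003, -0.002, -1.0]]
force: [-0.6, -0.1, -0.4]
opening: -0.1
```

Request:
{"fn": "apply_moves", "kwargs": {
  "increments": [
    [[0,0,0],[0,0,0]],
    [[0,0,0],[0,0,0]]
  ]
}}

```text
time_s: 49.42
ee_pos: [500.6, -298.8, 267.7]
tool_rot: [[-0.017, 1.0, -0.002], [1.0, 0.017, -0.002], [-0.002, -0.002, -1.0]]
force: [-0.0, -0.7, -0.5]
opening: 0.1
```

```bash
python3 lean.py w16.png; python3 - <<'E'
from h import *
p,d,i=cam('wrist')
P=cloud(i,d)[:330].reshape(-1,3);P=P[np.isfinite(P).all(1)]
for lo,hi in((72,78),(108,114)):
    q=P[(P[:,0]>380)&(P[:,0]<520)&(P[:,1]>-320)&(P[:,1]<-150)&(P[:,2]>lo)&(P[:,2]<hi)]
    r=cv2.minAreaRect(q[:,:2].astype(np.float32)); print(len(q),np.median(q[:,2]),r, q.mean(0))
p,d,i=cam('top','top4.png')
E
python3 caps.py top5.png
```

```text
t 49.425 tcp [ 500.6 -298.8  267.7] F [-0.  -0.7 -0.5] open 0.1
foot x -60.86197132775097 60.1646291431709 y -177.99987837497923 -141.9765769519037 z 10.2587064982867
14017 74.99680075292889 ((448.8055419921875, -240.12905883789062), (126.51683044433594, 107.20307922363281), 86.34259796142578) [ 450.29506138 -236.47484999   74.92400401]
1518 109.707424072327 ((449.2713928222656, -239.95584106445312), (36.687294006347656, 35.685691833496094), 17.25052261352539) [ 449.07123084 -239.88646316  109.76009552]
t 49.575 tcp [ 500.9 -299.   267.8] F [-0.5 -0.1 -0.1] open 0.0
tray 17 [447.8  66.1  74. ]
tray 16 [439.8  19.4  73.4]
tray 16 [429.9 -25.6  72.5]
```

View pics/w16.png

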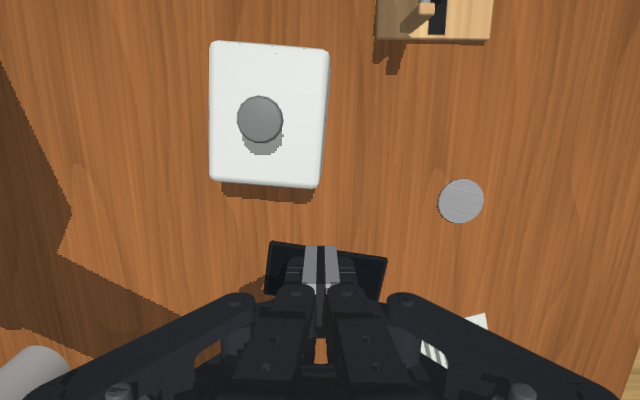

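View pics/top4.png

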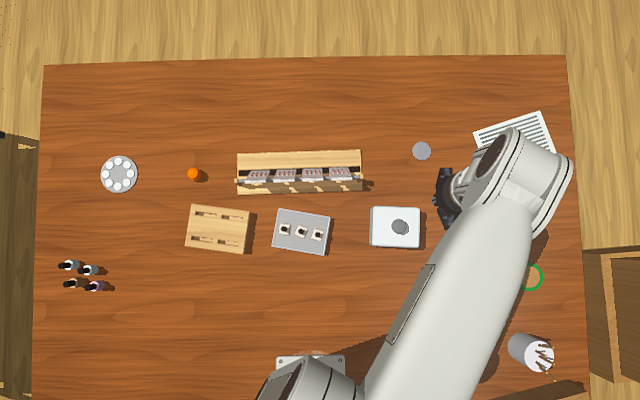

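Request:
{"fn": "apply_moves", "kwargs": {
  "increments": [
    [[-0.0685,0.0807,0],[0,0,0]],
    [[-0.0685,0.0807,0],[0,0,0]],
    [[-0.0685,0.0807,0],[0,0,0]],
    [[0,0,-0.2],[0,0,0]],
    [[0,0,-0.2],[0,0,0]],
    [[0,0,-0.1],[0,0,0]],
    [[0,0,0],[0,0,0]],
    [[0,0,-0.06],[0,0,0]],
    [[0,0,0],[0,0,0]],
    [[0,0,0],[0,0,0]]
  ]
}}

```text
time_s: 50.88
ee_pos: [449.7, -239.9, 128.3]
tool_rot: [[-0.015, 1.0, -0.0], [1.0, 0.015, -0.003], [-0.003, -0.0, -1.0]]
force: [0.0, 0.0, 0.6]
opening: 0.0
```

Request:
{"fn": "apply_moves", "kwargs": {
  "increments": [
    [[0,0,-0.02],[0,0,0]],
    [[0,0,-0.02],[0,0,0]],
    [[0,0,-0.016],[0,0,0]],
    [[0,0,0],[0,0,0]]
  ]
}}

```text
time_s: 51.38
ee_pos: [449.9, -240.0, 114.1]
tool_rot: [[-0.015, 1.0, -0.0], [1.0, 0.015, -0.003], [-0.003, -0.0, -1.0]]
force: [0.3, 0.2, 6.3]
opening: -0.3
```

Request:
{"fn": "apply_moves", "kwargs": {
  "increments": [
    [[0,0,-0.012],[0,0,0]],
    [[0,0,0],[0,0,0]]
  ]
}}

```text
time_s: 51.62
ee_pos: [449.9, -240.0, 111.4]
tool_rot: [[-0.015, 1.0, 0.0], [1.0, 0.015, -0.003], [-0.003, 0.0, -1.0]]
force: [-0.2, 0.8, 7.4]
opening: 0.3
```

Nearly there (8 N at the stop). A few more mm, watching force.

Request:
{"fn": "apply_moves", "kwargs": {
  "increments": [
    [[0,0,-0.008],[0,0,0]],
    [[0,0,0],[0,0,0]]
  ]
}}

```text
time_s: 51.88
ee_pos: [449.9, -240.0, 109.7]
tool_rot: [[-0.015, 1.0, 0.0], [1.0, 0.015, -0.003], [-0.003, 0.0, -1.0]]
force: [-0.2, -0.4, 7.8]
opening: 0.2
```

Request:
{"fn": "apply_moves", "kwargs": {
  "increments": [
    [[0,0,-0.006],[0,0,0]],
    [[0,0,0],[0,0,0]]
  ]
}}

```text
time_s: 52.12
ee_pos: [449.9, -240.1, 109.5]
tool_rot: [[-0.015, 1.0, 0.001], [1.0, 0.015, -0.003], [-0.003, 0.001, -1.0]]
force: [-3.5, 1.5, 15.6]
opening: -0.0
```

Request:
{"fn": "apply_moves", "kwargs": {
  "increments": [
    [[0,0,0],[0,0,0]],
    [[0,0,0],[0,0,0]],
    [[0,0,0],[0,0,0]],
    [[0,0,0.06],[0,0,0]],
    [[0,0,0.12],[0,0,0]],
    [[0,0,0.2],[0,0,0]],
    [[0,0,0.15],[0,0,0]],
    [[0,0,0],[0,0,0]],
    [[0,0,0],[0,0,0]]
  ]
}}

```text
time_s: 53.25
ee_pos: [448.6, -239.3, 238.5]
tool_rot: [[-0.015, 1.0, -0.003], [1.0, 0.015, -0.001], [-0.001, -0.003, -1.0]]
force: [0.1, 0.7, -0.1]
opening: 0.0
```

```bash
python3 side.py s11.png; python3 - <<'E'
from h import *
p,d,i=cam('scene','s12.png')
P=cloud(i,d).reshape(-1,3);P=P[np.isfinite(P).all(1)]
q=P[(np.abs(P[:,0]-449)<25)&(np.abs(P[:,1]+239)<25)&(P[:,2]>90)&(P[:,2]<125)]
print(len(q),np.percentile(q[:,2],[50,90,98]))
yaw=np.radians(.92); c,s=np.cos(yaw),np.sin(yaw)
L=P.copy(); L[:,:2]=(P[:,:2]-[614.1,22.6])@np.array([[c,-s],[s,c]])
for y in(-112,-37,37,112):
    q=L[(np.abs(L[:,1]-y)<24)&(L[:,2]>86)&(L[:,2]<126)&(L[:,0]<20)&(L[:,0]>-60)]
    a=np.polyfit(q[:,2],q[:,0],1); r=q[:,0]-np.polyval(a,q[:,2]); q=q[abs(r)<4]; a=np.polyfit(q[:,2],q[:,0],1)
    print(y,len(q),'lean',np.degrees(np.arctan(-a[0])).round(1),'front face x at z=10',np.polyval(a,10).round(1))
E
```

```text
t 53.25 tcp [ 448.6 -239.3  238.5] F [ 0.1  0.7 -0.1] open 0.0
153 [108.74369172 110.5646408  111.48423796]
-112 307 lean 22.7 front face x at z=10 11.3
-37 291 lean 22.1 front face x at z=10 10.8
37 273 lean 22.6 front face x at z=10 12.0
112 261 lean 22.3 front face x at z=10 11.7
```

View pics/s12.png

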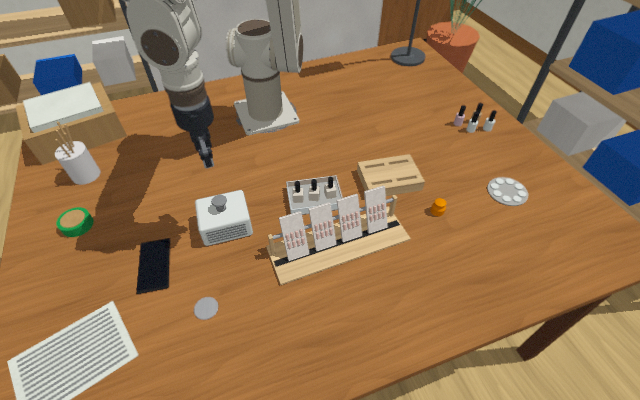

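```bash
python3 - <<'E'
from h import *
print(workorder.sign_off())
E
```

```text
the job is handed in; nothing more can be done
None
```

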